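Seat the reference rod against the stop of the rod reader

TASK

Check the rod reader with its reference rod: take the longer of the two steel rods from the black stand, lay it in the V-groove of the reader and push it gently along the groove into the hood, past the drag of the pad inside, until it is felt to rest firmly against the sprung stop. Do not ram the stop; leave the rod lying there, pressed against it, with the gripper clear, and leave the short rod and the other things on the bench alone.

Things in the scene. Friction and masses are not known exactly. Their poses are not given: they have to be found in the camera images.
- long_rod: the reference rod: plain steel, 28 mm in diameter, 110 mm long over its round (half-ball) ends, about 0.17 kg (may be 0.7 to 1.4 times that). Origin at its middle on the axis; its x axis runs along the rod. It may roll, so its y and z axes mean nothing. Both ends are the same.
- short_rod: the other steel rod in the stand, same diameter, 80 mm long; origin at its middle, x axis along it. Stays where it is.
- stand: low black stand, fixed, 90 x 150 mm; origin at the middle of its underside. Two lanes along its x axis, at y = +40 and -40 mm, each of two V-saddles (14 mm long, at x = +23 and -23 mm). A rod lying in it has its axis 40 mm above the bench, along the stand's x. Either rod may lie in either lane. Fingers can reach to 15 mm below the rod's axis on both sides.
- reader: rod reader, fixed: white base plate 250 x 96 mm (x = -147 to 103 mm), top 16 mm above the bench; on it a narrow aluminium V-groove rail along x, with a grey hood over the far end. Origin on the bench directly below the mouth of the hood; +x runs along the groove into the hood. A rod lying in the groove has its axis 62 mm above the bench.
- mouth (a point): point on the axis of a seated rod, in the plane of the hood's mouth, 62 mm above the bench; axes as the reader's: x into the hood, z up.
- hood: grey hood of the reader, origin and axes the same as the reader's: 84 mm wide, x = 0 to 102 mm, top 110 mm above the bench. Opening 40 mm wide, up to 22 mm above the rod's axis. It carries the hidden stop. With the rod home, 35 to 65 mm of it still stand out of the hood.
- marker: marker pen lying on the bench, 137 mm long; leave alone
- petri: petri dish, 92 mm across, 15 mm high; leave alone
- timer: bench timer, 72 x 62 x 18 mm; leave alone
- dropper: small dropper bottle, 30 mm across, 62 mm high; leave alone
- small_bottle: small reagent bottle, 50 mm across, 100 mm high; leave alone
- tube_rack: rack with tubes, 62 x 105 x 42 mm; leave alone
- groove (a point): middle of the open groove, on the axis of a seated rod; axes as the reader's. The open groove reaches 72.5 mm either way (to the mouth at +x) and goes on in the hood. Smooth 90 degree V, its edges 11.5 mm to either side and 8 mm below the rod's axis: shut fingers pushing on the rod's end must stay above them. Rail at most 28 mm wide; fingers gripping the rod go down freely beside it.
- pad (a point): where a sprung plastic pad inside the hood, 20 mm behind the mouth, presses on the rod from above. The nose meets it about 24 mm inside (short peak of some 4 to 9 N) and is fully under it at 33 mm; the push needed, under 2 N before, then stays about even at 2 to 6 N while the rod slides on. This drag is not the stop; it holds the rod against the stop when let go.
- stop_zone (a point): middle of the zone (60 mm behind the mouth, on the rod's axis) where the hidden stop may be, a flat sprung anvil. The nose meets it anywhere from 45 to 75 mm inside the mouth, different every time; it can only be felt. There the push rises at once by 1.5 N over the drag, then by 1.5 N per mm; over 10 N on the anvil (over 5 mm of give) harms it.
Mind the look-alikes: they are no part of the job. Leave any brown or turquoise look-alike of the long_rod alone.

How it is judged (in metres and radians):
On the way:
1. the long rod lies in the groove, lined up with it, and has not yet reached the stop (angle between the x axis of long_rod and the x axis of mouth, either way round below 0.06 rad and y of long_rod in the frame of mouth between -0.003 and 0.003 m and z of long_rod in the frame of mouth between -0.004 and 0.003 m and x of long_rod in the frame of mouth above -0.15 m and contact force between long_rod and hood below 0.1 N), for 0.2 s.
At the end, for the whole second after the job is handed in: the long rod lies in the groove (axis within 3 mm sideways and in height, 0.06 rad), at rest, its nose 41 mm or more inside the mouth and pressing on the sprung stop in the hood with more than 0.5 N (contact force between long_rod and hood above 0.5 N and x of long_rod in the frame of mouth above -0.014 m and angle between the x axis of long_rod and the x axis of mouth, either way round below 0.06 rad and y of long_rod in the frame of mouth between -0.003 and 0.003 m and z of long_rod in the frame of mouth between -0.004 and 0.003 m and linear speed of long_rod below 0.01 m/s); the robot touches nothing.
It fails at once if the rod presses on the stop (or hood) with more than 10 N (contact force between long_rod and hood above 10 N).
It fails at once if the short rod is disturbed by more than 15 mm (distance of short_rod from where it was at the start of the episode above 0.015 m).
It fails at once if a bystander is shifted by more than 20 mm (distance of any of marker, petri, timer, dropper, small_bottle, tube_rack from where it was at the start of the episode above 0.02 m).
It also fails if it takes over 61 s, if anything falls off the work surface, if the arm or the gripper's body presses on something with over 40 N, if the wrist force passes 120 N, or if a joint passes its speed limit or range.

ROBOT

A 7-joint arm with a two-finger parallel gripper is mounted at the origin on a cart in front of the work surface, level with it; the furniture and walls round the work are solid. World frame = base frame: x ahead of the robot, y to its left, z up, the work surface at z = 0. Lengths are in mm, angles in rad, forces in N, time in s.
With the tool pointing down it reaches from about 425 to 825 mm from the base axis. Payload 3.6 kg.
Tool frame: the origin (TCP) lies at the very end of the fingers, on their centre line; the grasp point (between the pads) lies 19 mm behind it; y points along the fingers, z is the direction in which the jaws open and shut, and the axes are right-handed (so a half turn about y gives the same grasp; the last joint's range is limited). The gripper opens to 85 mm and grips with 20 to 120 N. Pads are 22 mm wide; open, the fingers measure 114 mm over their backs; the gripper's body (76 mm by 85 mm) begins 54 mm behind the grasp point. The pads swing forward as they close: fully open they stand 13 mm farther back than shut.
Start: joints at [-1.228, 0.615, -0.013, 1.423, 0.008, 1.103, -0.04], TCP at [234.894, 606.042, 231.297] pointing down, gripper open.
Joint ranges: [-3.12, 3.12], [-0.3, 2.06], [-1.34, 1.32], [0.26, 2.42], [-1.36, 4.5], [0.01, 1.98], [-2.84, 2.84]. Speed limits (rad/s): [2.79, 2.79, 3.14, 3.14, 3.14, 3.14, 3.14].

INTERFACE

Orientations are given as a unit quaternion [x, y, z, w].
In Python, from rig import * gives the robot as it stands.
- The arm moves only by the tool step_arm, never from a script. Its argument "increments" is a list that holds one entry, the list of rows, each a list of 7 numbers: the shift along the tool's x, y, z in mm, then the turn, a rotation vector about the tool's x, y, z in degrees, then the closure, from 0 (fully open) to 1 (shut). In form: [[[dx, dy, dz, rx, ry, rz, claw], ...]]. A call has 1 to 5 rows; each row is the pose to reach, as a shift and turn from the pose commanded when the call began, along the tool's axes at that moment; what a row does not reach only later rows make up. A row lasts 1/12 s, in which the tool goes at most 41.7 mm and 7.16 degrees, less where a joint would pass 70% of its speed; a pose out of reach is approached as far as the arm can. A call with a gripper value outside its range is refused whole. The fingers move at their own pace and stop on an object; "force" is the grip in N (left out, the last holds). Time passes only in rows, so rows that repeat a pose let the fingers close. It gives the time, the measured TCP pose, the force and the opening at its end, in the units of the state.
- state(): the state, without advancing time (a new reading comes with each control period).
- camera(name): name is "scene" or "top"; returns the picture (420x560x3 uint8, red, green, blue); there is no depth.
- camera_info(name): a dict with "K" (3x3 intrinsics, pixels), "distortion" ([k1, k2, p1, p2, k3] as OpenCV has them; the pictures are not rectified), "cam_to_world" (4x4, takes a point from camera to world coordinates). Camera axes: x right, y down, z forward; pixel columns grow to the right and rows downward; lengths in mm; the calibration is good to about 2 mm. A picture is of the moment at which its call begins. camera_info takes no time and is no camera call.
- finish_job(): hands the job in, once; it reports no verdict.
The state is a dict: "time": time; "qpos": joint angles; "qd": joint speeds; "effort": joint torques, N m; "ee_pos": TCP position; "tool_rot": TCP orientation; "wrist_force": force on the tool from outside, world axes, zero at the start; "wrist_torque": the same for the moment, N m; "grip_width": finger opening in mm.
Only numpy, scipy, OpenCV 4.12 (cv2) and the standard library are available. Lean on these libraries where they do the work, as an engineer would, in place of code of your own. Each camera call takes 0.05 s, during which the arm holds its last target.

## Working session

There is one attempt and no reset: what is moved stays moved. The work goes in short steps, Python scripts to look and compute and a tool call to move; the robot and the scene stay as the last step left them, time stands still between calls to the robot, and variables do not carry over. Pictures are saved under pics/ and viewed, and the job is handed in when it is done.

Besides the shell and the picture viewer there is one more tool, called after "Call:" in YAML: its name, and indented under it one key for each argument. step_arm: Moves the arm, as the interface text tells. Its arguments: {"type":"object","properties":{"increments":{"type":"array"},"force":{"type":"number"}},"required":["increments"]}

```bash
mkdir -p pics; ls
python3 - <<'E'
from rig import *
import cv2,numpy as np
s=state();print(s)
for n in("scene","top"):
    im=camera(n);cv2.imwrite(f"pics/{n}0.png",im[:,:,::-1]);i=camera_info(n);print(n,i)
E
```

```text
pics
{'time': 0.0, 'qpos': array([-1.2275244 ,  0.61587442, -0.01260333,  1.42492729,  0.0081109 ,
        1.10339412, -0.04037513]), 'qd': array([ 8.46296409e-04, -4.53289702e-04,  2.04686568e-04, -5.87881300e-04,
       -9.59553813e-04,  9.90548774e-04, -2.71168333e-05]), 'effort': array([ 3.08434583e-04, -4.69215775e+01,  2.59094182e-01, -1.71042162e+01,
        9.92185611e-03,  9.45578562e-03, -1.41148575e-05]), 'ee_pos': array([234.63295563, 605.34364481, 230.15785364]), 'tool_rot': array([ 0.69595121, -0.13010765,  0.12981361, -0.69417026]), 'wrist_force': array([ 0.54067879, -0.4394398 ,  1.18838831]), 'wrist_torque': array([-0.04037062,  0.07555149, -0.02232987]), 'grip_width': 85.16292271035046}
scene {'K': array([[503.90619406,   0.        , 272.10405525],
       [  0.        , 503.90619406, 212.89900053],
       [  0.        ,   0.        ,   1.        ]]), 'distortion': array([-0.0493416,  0.       ,  0.       ,  0.       ,  0.       ]), 'cam_to_world': array([[ 4.68030240e-01, -4.88217089e-01,  7.36608287e-01,
        -7.80008127e+02],
       [-8.83488933e-01, -2.77249451e-01,  3.77597731e-01,
        -8.08557707e+02],
       [ 1.98745779e-02, -8.27512427e-01, -5.61095522e-01,
         1.06296949e+03],
       [ 0.00000000e+00,  0.00000000e+00,  0.00000000e+00,
         1.00000000e+00]])}
top {'K': array([[465.90104706,   0.        , 272.06322651],
       [  0.        , 465.90104706, 209.90759666],
       [  0.        ,   0.        ,   1.        ]]), 'distortion': array([-0.03572688,  0.        ,  0.        ,  0.        ,  0.        ]), 'cam_to_world': array([[ 1.32263447e-02, -9.90287211e-01,  1.38406298e-01,
         3.10060685e+02],
       [-9.99912216e-01, -1.32083331e-02,  1.04865363e-03,
        -1.44669376e+02],
       [ 7.89648206e-04, -1.38408018e-01, -9.90374978e-01,
         1.58918425e+03],
       [ 0.00000000e+00,  0.00000000e+00,  0.00000000e+00,
         1.00000000e+00]])}
```

View pics/scene0.png

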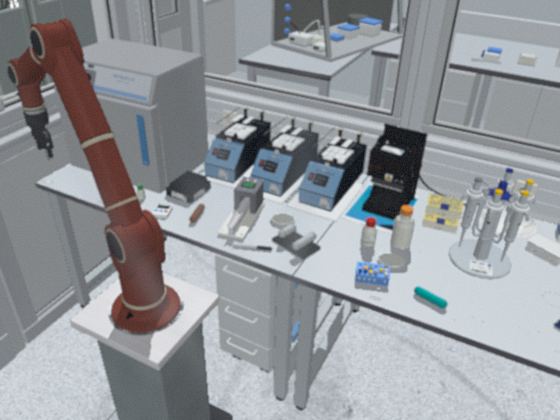

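View pics/top0.png

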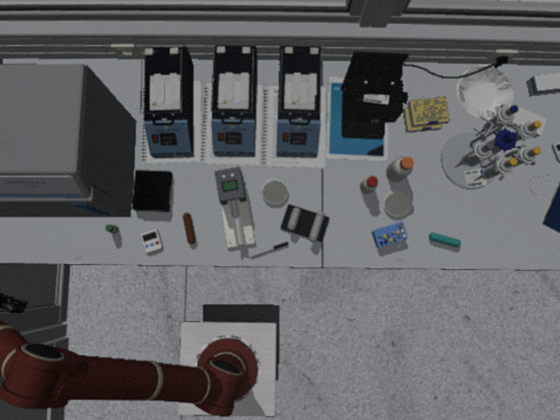

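The top view shows the stand at about (305,223), with light rods at (294,218) and (316,227). The reader is at (236,208) with the hood at its far end (231,185). Look-alikes for the long rod are the brown one at (190,228), the turquoise one at (445,240), and the short rod. I'll take a close crop to pick the long one.

Run:
```python
import cv2,numpy as np
a=cv2.imread("pics/top0.png")[155:265,190:340];b=cv2.imread("pics/scene0.png")[165:265,205:330]
cv2.imwrite("pics/ct.png",cv2.resize(a,None,fx=5,fy=5,interpolation=cv2.INTER_CUBIC))
cv2.imwrite("pics/cs.png",cv2.resize(b,None,fx=5,fy=5,interpolation=cv2.INTER_CUBIC))
```

```text
(no output)
```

View pics/ct.png

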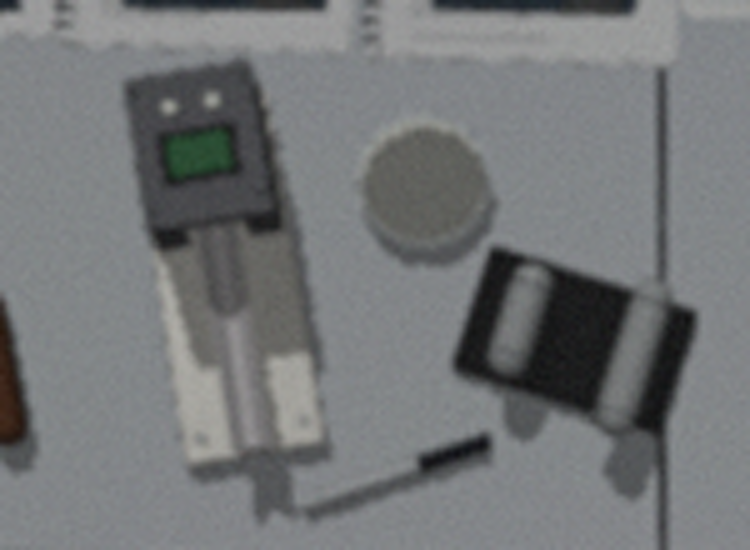

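View pics/cs.png

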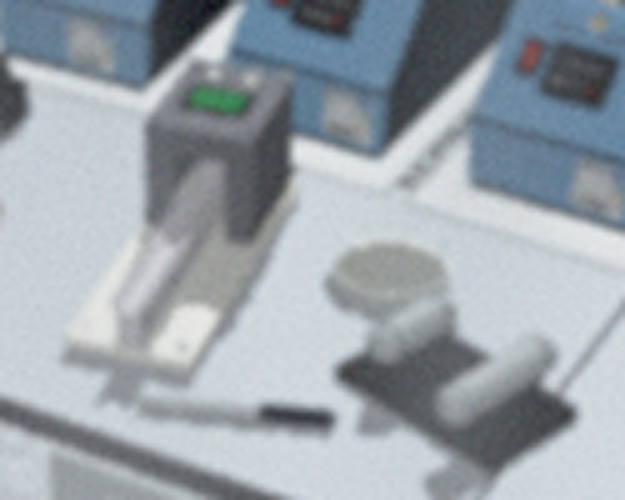

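The crops show the right-hand rod, at crop (632,358) = top pixel (316,226), is clearly longer than the left one at (519,318) = (294,218). So the long rod is the right one, at the end away from the reader. Next I measure.

```bash
cat > h.py <<'E'
import numpy as np,cv2
from rig import *
def ray(n,uv):
    i=camera_info(n);p=cv2.undistortPoints(np.array(uv,float).reshape(-1,1,2),i["K"],i["distortion"]).reshape(-1,2)
    T=i["cam_to_world"];d=np.c_[p,np.ones(len(p))]@T[:3,:3].T
    return T[:3,3],d
def plane(n,uv,z):
    o,d=ray(n,uv);return o+d*((z-o[2])/d[:,2])[:,None]
def proj(n,P):
    i=camera_info(n);T=np.linalg.inv(i["cam_to_world"])
    return cv2.projectPoints(np.array(P,float).reshape(-1,1,3),cv2.Rodrigues(T[:3,:3])[0],T[:3,3],i["K"],i["distortion"])[0].reshape(-1,2)
E
python3 - <<'E'
from h import *
np.set_printoptions(precision=1,suppress=True)
im=cv2.imread("pics/top0.png");g=cv2.cvtColor(im,cv2.COLOR_BGR2GRAY)
# rods: inside stand hull
x0,y0=275,195
sub=g[y0:250,x0:335];m=(sub<60).astype(np.uint8)
c=max(cv2.findContours(m,0,2)[0],key=cv2.contourArea);r=cv2.minAreaRect(c);print("stand",r[0][0]+x0,r[0][1]+y0,r[1],r[2])
box=cv2.boxPoints(r)+[x0,y0];print(plane("top",box,25))
def comp(n,img,roi,lo,hi):
    x,y,X,Y=roi;s=cv2.resize(img[y:Y,x:X],None,fx=4,fy=4,interpolation=cv2.INTER_CUBIC)
    return s
# rod regions: bright within slightly grown box
mask=np.zeros_like(g);cv2.fillPoly(mask,[np.int32(cv2.boxPoints((( r[0][0]+x0,r[0][1]+y0),(r[1][0]+4,r[1][1]+4),r[2])))],1)
b=((g>105)&(mask>0)).astype(np.uint8)
n,l,st,ce=cv2.connectedComponentsWithStats(b)
for k in range(1,n):
    if st[k,4]>60:
        ys,xs=np.nonzero(l==k);P=plane("top",np.c_[xs,ys],40)[:,:2];c=P.mean(0);w,v=np.linalg.eigh(np.cov((P-c).T));print(st[k],ce[k],c,v[:,1],np.degrees(np.arctan2(v[1,1],v[0,1])),np.ptp((P-c)@v,axis=0))
print("g profile");print(g[205:245,286:332:1].shape)
for n,roi in(("top",(210,162,262,256)),("top",(282,200,332,250)),("scene",(215,170,270,245)),("scene",(268,215,325,262))):
    img=cv2.imread(f"pics/{n}0.png");x,y,X,Y=roi
    s=img[y:Y,x:X];f=6
    cv2.imwrite(f"pics/z_{n}_{x}.png",cv2.resize(s,None,fx=f,fy=f,interpolation=cv2.INTER_CUBIC))
E
```

```text
stand 298.2000026702881 220.89999961853027 (29.409183502197266, 25.61444854736328) 18.434947967529297
[[ 466.1 -171.3   25. ]
 [ 549.3 -197.9   25. ]
 [ 518.7 -292.7   25. ]
 [ 435.9 -265.5   25. ]]
[277 201  42  31 117] [290.7 212.7] [ 517.9 -205.6] [-0.5  0.8] 121.97202720558434 [ 86.9 147.5]
[290 209   8  16  69] [293.3 216.8] [ 504.1 -214.6] [-1.   0.3] 163.0737627279837 [15.8 54.5]
g profile
(40, 46)
```

View pics/z_top_210.png

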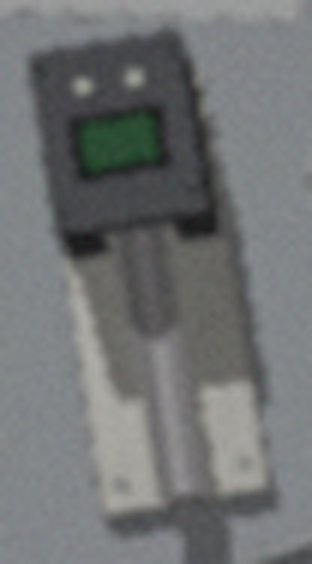

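View pics/z_scene_215.png

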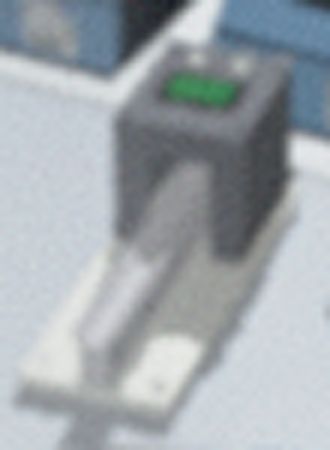

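View pics/z_scene_268.png

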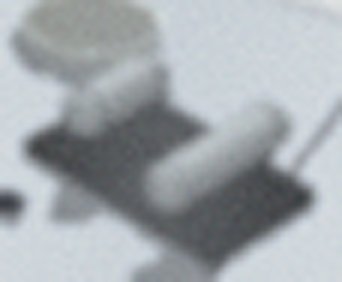

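View pics/z_top_282.png

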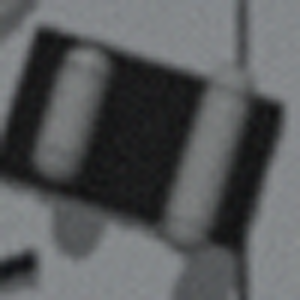

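```bash
cat >> h.py <<'E'
from scipy.ndimage import map_coordinates,gaussian_filter
def edges(g,a,b,lo,hi,sign,n=15,t0=.12,t1=.88):
    """edge points: along a->b, perpendicular offsets lo..hi (px; normal = right-hand of a->b in image coords), sign of gradient outward"""
    a=np.array(a,float);b=np.array(b,float);d=(b-a)/np.linalg.norm(b-a);nn=np.array([-d[1],d[0]])
    s=np.arange(lo,hi,.1);out=[]
    for t in np.linspace(t0,t1,n):
        p=a+t*(b-a)+s[:,None]*nn
        v=map_coordinates(g,[p[:,1],p[:,0]],order=3);q=np.gradient(v)*sign
        w=np.clip(q-0.5*q.max(),0,None);out.append(a+t*(b-a)+(s*w).sum()/w.sum()*nn)
    return np.array(out)
def fitl(P):
    P=np.array(P)[:,:2]
    for _ in range(3):
        c=P.mean(0);u,s,v=np.linalg.svd(P-c);r=(P-c)@v[1]
        k=np.abs(r)<=max(1.5*np.sqrt((r**2).mean()),1e-6)
        if k.sum()<5:break
        P=P[k]
    c=P.mean(0);u,s,v=np.linalg.svd(P-c);return c,v[0]*np.sign(v[0][0]),((P-c)@v[1]).std()
def z(o,pts): return (np.array(pts,float)+.5)/6-.5+np.array(o)
E
python3 - <<'E'
from h import *
np.set_printoptions(precision=2,suppress=True)
g=gaussian_filter(cv2.cvtColor(cv2.imread("pics/top0.png"),6).astype(float),.6)
ang=lambda d:np.degrees(np.arctan2(d[1],d[0]))
A=lambda p:z((282,200),p)
for nm,a,b in(("long",(186,240),(232,72)),("short",(52,170),(90,58))):
    a,b=A([a,b]);
    R=edges(g,a,b,1,6,-1);L=edges(g,a,b,-6,-1,1)
    for z0 in(40,):
        c1,d1,e1=fitl(plane("top",R,z0));c2,d2,e2=fitl(plane("top",L,z0))
        n=np.array([-d1[1],d1[0]]);print(nm,(c1+c2)/2,ang(d1),ang(d2),"width",(c2-c1)@n,e1,e2)
    # ends, along the axis
    d=(b-a)/np.linalg.norm(b-a);s=np.arange(-8,np.linalg.norm(b-a)+8,.5)
    p=a+s[:,None]*d;print(np.c_[s,map_coordinates(g,[p[:,1],p[:,0]],order=1)].astype(int).tolist())
# stand by outline
cs=A([(40,28),(282,103),(240,250),(0,175)])
print("stand corners z=20?",[plane("top",cs,h)[:,:2].mean(0) for h in(10,25)])
P=plane("top",cs,20)[:,:2];print(P,np.linalg.norm(P-np.roll(P,1,0),axis=1),ang(P[0]-P[3]),ang(P[1]-P[2]))
# reader rail
B=lambda p:z((210,162),p)
a,b=B([(187,490),(166,345)])
R=edges(g,a,b,1.5,6,-1);L=edges(g,a,b,-6,-1.5,1)
for h in(54,):
    for q in(R,L): c,d,e=fitl(plane("top",q,h));print("rail",c,ang(d),e)
hc=B([(30,60),(180,33),(213,213),(64,235)]);P=plane("top",hc,110)[:,:2];print("hood",P,np.linalg.norm(P-np.roll(P,1,0),axis=1),ang(P[0]-P[3]),ang(P[1]-P[2]),P.mean(0))
bc=B([(105,518),(272,488)]);P=plane("top",bc,16);print("base front",P)
E
```

```text
long [ 475.8  -291.21] -17.412939509603383 -17.96223529332659 width 25.4150855908111 0.24511940349925548 0.06611797379483597
[[-8, 110], [-7, 111], [-7, 112], [-6, 114], [-6, 117], [-5, 119], [-5, 120], [-4, 120], [-4, 116], [-3, 112], [-3, 104], [-2, 95], [-2, 85], [-1, 77], [-1, 79], [0, 83], [0, 89], [0, 95], [1, 99], [1, 103], [2, 104], [2, 104], [3, 105], [3, 107], [4, 110], [4, 114], [5, 116], [5, 117], [6, 117], [6, 117], [7, 117], [7, 116], [8, 116], [8, 116], [9, 116], [9, 116], [10, 116], [10, 116], [11, 116], [11, 116], [12, 116], [12, 117], [13, 118], [13, 118], [14, 118], [14, 118], [15, 118], [15, 118], [16, 119], [16, 119], [17, 119], [17, 118], [18, 118], [18, 117], [19, 117], [19, 118], [20, 119], [20, 120], [21, 119], [21, 119], [22, 119], [22, 119], [23, 120], [23, 120], [24, 118], [24, 116], [25, 112], [25, 108], [26, 108], [26, 109], [27, 113], [27, 117], [28, 119], [28, 119], [29, 117], [29, 113], [30, 110], [30, 106], [31, 104], [31, 103], [32, 101], [32, 99], [33, 96], [33, 94], [34, 92], [34, 90], [35, 89], [35, 86], [36, 87], [36, 89], [37, 91]]
short [ 498.
[... 725 characters left out ...]
], [21, 89], [22, 83], [22, 91], [23, 103], [23, 114], [24, 124], [24, 130], [25, 133], [25, 133], [26, 132], [26, 132], [27, 132], [27, 133]]
stand corners z=20? [array([ 488.22, -255.84]), array([ 486.52, -254.78])]
[[ 549.55 -197.89]
 [ 508.46 -335.24]
 [ 424.9  -311.35]
 [ 465.45 -176.05]] [ 86.89 143.37  86.9  141.24] -14.55582644970085 -15.956643619002643
rail [452.15 -41.28] 9.400659888582206 0.07282048822622948
rail [451.43 -26.95] 10.070745587993182 0.04595675815546692
hood [[639.86  45.08]
 [655.84 -35.73]
 [557.29 -55.73]
 [544.29  23.89]] [ 97.89  82.38 100.56  80.68] 12.498702050188687 11.468736734827552 [599.32  -5.62]
base front [[398.47   6.97  16.  ]
 [416.61 -86.6   16.  ]]
```

Run:
```python
from h import *
np.set_printoptions(precision=2,suppress=True,linewidth=200)
g=cv2.cvtColor(cv2.imread("pics/top0.png"),6).astype(float)
gg=gaussian_filter(g,.5)
ang=lambda d:np.degrees(np.arctan2(d[1],d[0]))
B=lambda p:z((210,162),p)
def avgprof(a,b,s,t0=.05,t1=.95):
    d=(b-a)/np.linalg.norm(b-a);nn=np.array([-d[1],d[0]]);r=[]
    for t in np.linspace(t0,t1,30):
        p=a+t*(b-a)+s[:,None]*nn;r.append(map_coordinates(g,[p[:,1],p[:,0]],order=1))
    return np.mean(r,0)
# predicted axis 10.1deg at z=54 through guess
s=np.arange(-20,20.1,1.)
for lab,xx in(("front",(412,470)),("shadow",(490,535))):
  for h in(54,):
    u=np.array([np.cos(np.radians(10.2)),np.sin(np.radians(10.2))])
    pts=[[x,-40+(x-407.5)*np.tan(np.radians(10.2)),h] for x in xx]
    a,b=proj("top",pts);print(lab,a,b);
    mm=1/ (465.9/(1589-h))
    print(np.c_[s,s*-0+ -s*mm,avgprof(a,b,s)].round(1).tolist())
# edges of base (z=16) and hood (z=110)
def do(nm,a,b,lo,hi,sg,h,**k):
    a,b=B([a,b]);E=edges(gg,a,b,lo,hi,sg,**k);c,d,e=fitl(plane("top",E,h));print(nm,c,ang(d),e)
do("base left",(105,500),(80,300),-2.5,2.5,1,16)
do("base right",(272,480),(250,370),-2.5,2.5,-1,16)
do("base front",(105,515),(272,485),-2.5,2.5,-1,16)
do("base front r",(215,495),(272,485),-2.5,2.5,-1,16)
do("hood left",(64,230),(30,60),-2.5,2.5,-1,110)
do("hood right",(213,205),(182,40),-2.5,2.5,1,110)
do("hood back",(32,58),(180,33),-2.5,2.5,-1,110)
```

```text
front [240.1  243.33] [237.34 225.78]
[[-20.0, 65.9, 133.5], [-19.0, 62.6, 133.3], [-18.0, 59.3, 132.4], [-17.0, 56.0, 133.5], [-16.0, 52.7, 132.5], [-15.0, 49.4, 130.7], [-14.0, 46.1, 136.9], [-13.0, 42.8, 152.5], [-12.0, 39.5, 161.5], [-11.0, 36.2, 161.3], [-10.0, 32.9, 159.4], [-9.0, 29.7, 159.3], [-8.0, 26.4, 160.9], [-7.0, 23.1, 161.4], [-6.0, 19.8, 159.6], [-5.0, 16.5, 149.5], [-4.0, 13.2, 127.1], [-3.0, 9.9, 111.8], [-2.0, 6.6, 118.3], [-1.0, 3.3, 133.7], [0.0, 0.0, 138.9], [1.0, -3.3, 130.8], [2.0, -6.6, 119.7], [3.0, -9.9, 113.1], [4.0, -13.2, 109.5], [5.0, -16.5, 121.3], [6.0, -19.8, 144.8], [7.0, -23.1, 158.6], [8.0, -26.4, 158.4], [9.0, -29.7, 157.2], [10.0, -32.9, 155.2], [11.0, -36.2, 155.8], [12.0, -39.5, 156.2], [13.0, -42.8, 148.6], [14.0, -46.1, 127.2], [15.0, -49.4, 112.7], [16.0, -52.7, 120.3], [17.0, -56.0, 128.9], [18.0, -59.3, 133.0], [19.0, -62.6, 133.5], [20.0, -65.9, 133.3]]
shadow [236.4  219.77] [234.29 206.32]
[[-20.0, 65.9, 132.5], [-19.0, 62.6, 133.4], [-18.0, 59.3, 133.4], [-17.0, 56.0, 132.0], [-16.0, 52.7, 131.6], [-15.0, 49.4, 130.8], [-14.0, 46.1, 
[... 469 characters left out ...]
 100.5], [10.0, -32.9, 100.9], [11.0, -36.2, 100.4], [12.0, -39.5, 99.9], [13.0, -42.8, 95.5], [14.0, -46.1, 87.6], [15.0, -49.4, 87.2], [16.0, -52.7, 106.6], [17.0, -56.0, 126.1], [18.0, -59.3, 133.2], [19.0, -62.6, 133.7], [20.0, -65.9, 132.4]]
base left [465.94  18.33] 10.582055955509437 0.2504120319732998
base right [456.2  -76.41] 7.476008624107538 0.2002371861722021
base front [409.19 -40.29] -79.73069986240239 0.164015206993618
base front r [414.48 -69.34] -79.64540943538414 0.04909230687104187
hood left [595.78  38.46] 10.412019813715366 0.2699850232962232
hood right [609.35 -49.41] 13.405097740660862 0.3392210924026263
hood back [650.87   6.63] -80.27124292463216 0.23092297148466795
```

```bash
cat >> h.py <<'E'
M=np.array([552.5,-13.9]);TH=np.radians(10.3);RC=np.array([476.0,-292.9]);RT=np.radians(-17.2)
U=np.array([np.cos(TH),np.sin(TH)]);V=np.array([-U[1],U[0]])
RU=np.array([np.cos(RT),np.sin(RT)]);RV=np.array([-RU[1],RU[0]])
rd=lambda x,y,h:[*(M+x*U+y*V),h]
sr=lambda x,y,h:[*(RC+x*RU+y*RV),h]
E
python3 - <<'E'
from h import *
for n,off,w in(("top",(190,155),160),("scene",(200,160),135)):
    im=cv2.imread(f"pics/{n}0.png");x,y=off;s=cv2.resize(im[y:y+110,x:x+w],None,fx=5,fy=5,interpolation=cv2.INTER_CUBIC)
    def L(P,c):
        q=(proj(n,P)-off+.5)*5-.5;cv2.polylines(s,[np.int32(q.round()*1)],True,c,1,cv2.LINE_AA)
    L([rd(-147,-48,16),rd(-147,48,16),rd(103,48,16),rd(103,-48,16)],(0,0,255))
    L([rd(0,-42,110),rd(0,42,110),rd(102,42,110),rd(102,-42,110)],(0,255,0))
    L([rd(-145,-11.5,54),rd(-145,11.5,54),rd(0,11.5,54),rd(0,-11.5,54)],(255,0,0))
    L([sr(-41,-14,40),sr(-41,14,40),sr(41,14,40),sr(41,-14,40)],(0,0,255));L([sr(-55,0,40),sr(55,0,40)],(0,255,255))
    L([sr(-40,94,40),sr(-40,66,40),sr(40,66,40),sr(40,94,40)],(0,255,0))
    cv2.imwrite(f"pics/ov_{n}.png",s)
E
```

```text
(no output)
```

View pics/ov_top.png

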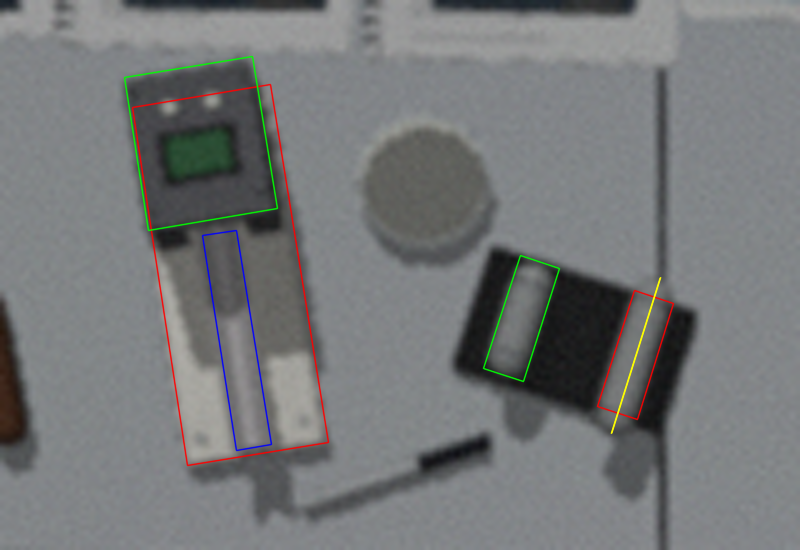

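View pics/ov_scene.png

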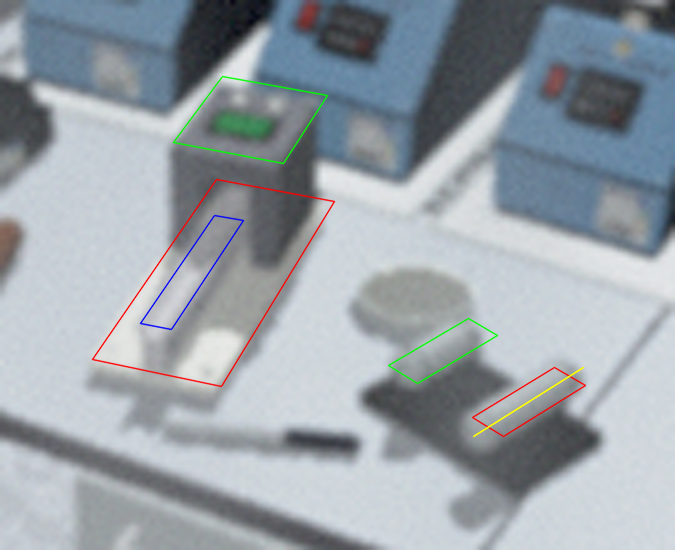

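```bash
cat >> h.py <<'E'
from scipy.spatial.transform import Rotation as Ro
def mv(pos,yaw=None):
    """shift in tool axes and rotvec (deg) to reach TCP pos with tool y down and tool x at yaw(rad) from +X"""
    s=state();R=Ro.from_quat(s["tool_rot"]);d=R.inv().apply(np.array(pos)-s["ee_pos"])
    if yaw is None: r=np.zeros(3)
    else:
        x=np.array([np.cos(yaw),np.sin(yaw),0]);y=np.array([0,0,-1.]);T=Ro.from_matrix(np.c_[x,y,np.cross(x,y)])
        r=(R.inv()*T).as_rotvec(degrees=True)
    print("d",d.round(1),"r",r.round(2))
def st():
    s=state();print("t",round(s["time"],2),"p",s["ee_pos"].round(1),"F",s["wrist_force"].round(2),"w",round(s["grip_width"],1))
E
python3 - <<'E'
from h import *
s=state();print(Ro.from_quat(s["tool_rot"]).as_matrix().round(3))
mv([180,430,230]);mv([320,320,230]);mv([430,150,230]);mv([455,-0,230]);mv([470,-140,230]);mv([476,-293,150],RT);mv([476,-293,150],RT+np.pi)
E
```

```text
[[ 0.932 -0.001  0.361]
 [-0.361 -0.002  0.932]
 [ 0.    -1.    -0.002]]
d [  12.4    0.7 -183.3] r [0. 0. 0.]
d [ 182.7    0.8 -235.3] r [0. 0. 0.]
d [ 346.7    1.1 -354.1] r [0. 0. 0.]
d [ 424.2    1.4 -484.9] r [0. 0. 0.]
d [ 488.8    1.7 -610. ] r [0. 0. 0.]
d [ 549.7   82.  -750.3] r [ 0.14 -3.98 -0.  ]
d [ 549.7   82.  -750.3] r [1.0000e-02 1.7602e+02 2.1000e-01]
```

Call:
step_arm:
  increments:
    - [[3,0,-37,0,0,0,0],[5,0,-74,0,0,0,0],[8,0,-111,0,0,0,0],[10,0,-148,0,0,0,0],[12,0,-185,0,0,0,0]]

```text
time: 0.52
ee_pos: [178.6, 427.1, 230.8]
tool_rot: [0.695, -0.13, 0.13, -0.695]
wrist_force: [-0.8, -0.7, 1.2]
grip_width: 85.3
```

Call:
step_arm:
  increments:
    - [[34,0,-10,0,0,0,0],[68,0,-20,0,0,0,0],[102,0,-30,0,0,0,0],[136,0,-41,0,0,0,0],[170,0,-52,0,0,0,0]]

```text
time: 0.93
ee_pos: [319.8, 317.9, 231.3]
tool_rot: [0.695, -0.13, 0.13, -0.695]
wrist_force: [0.8, 0.5, -0.5]
grip_width: 85.0
```

Call:
step_arm:
  increments:
    - [[31,0,-23,0,0,0,0],[62,0,-46,0,0,0,0],[93,0,-69,0,0,0,0],[124,0,-92,0,0,0,0],[155,0,-115,0,0,0,0]]

```text
time: 1.35
ee_pos: [422.3, 154.2, 231.2]
tool_rot: [0.695, -0.13, 0.13, -0.695]
wrist_force: [0.2, 0.1, 0.2]
grip_width: 85.2
```

Call:
step_arm:
  increments:
    - [[17,0,-31,0,0,0,0],[35,0,-62,0,0,0,0],[52,0,-93,0,0,0,0],[70,0,-124,0,0,0,0],[87,0,-155,0,0,0,0]]

```text
time: 1.77
ee_pos: [446.8, -21.7, 231.2]
tool_rot: [0.695, -0.13, 0.13, -0.695]
wrist_force: [0.4, 0.4, 0.6]
grip_width: 85.5
```

Run:
```python
from h import *
st();mv([476,-293,150],RT);print(state()["qpos"].round(2))
```

```text
t 1.77 p [446.8 -21.7 231.2] F [0.36 0.39 0.65] w 85.5
d [ 125.3   81.1 -242.4] r [ 0.01 -3.98 -0.02]
[-0.13  0.31  0.17  1.98 -0.07  0.86  1.28]
```

Call:
step_arm:
  increments:
    - [[18,0,-35,0,0,0,0],[36,0,-70,0,0,0,0],[54,0,-105,0,0,0,0],[72,0,-140,0,0,0,0],[89,0,-173,0,0,0,0]]

```text
time: 2.18
ee_pos: [467.0, -215.6, 231.1]
tool_rot: [0.695, -0.13, 0.13, -0.695]
wrist_force: [-0.4, 0.7, -0.0]
grip_width: 85.1
```

Call:
step_arm:
  increments:
    - [[12,26,-23,0,-2,0,0],[24,54,-46,0,-4,0,0],[36,81,-69,0,-4,0,0],[36,81,-69,0,-4,0,0]]

```text
time: 2.52
ee_pos: [471.8, -295.5, 144.7]
tool_rot: [0.699, -0.112, 0.105, -0.698]
wrist_force: [-0.5, 0.3, 0.4]
grip_width: 85.1
```

Run:
```python
from h import *
st();mv([476,-293,150],RT)
p=state()["ee_pos"]
for n in("top","scene"):
    im=camera(n)[:,:,::-1].copy();cv2.imwrite(f"pics/{n}1.png",im)
    c=proj(n,[p]);print(n,c);x,y=(c[0]-[60,55]).astype(int)
    s=cv2.resize(im[y:y+110,x:x+120],None,fx=5,fy=5,interpolation=cv2.INTER_CUBIC)
    q=(proj(n,[p,p+[0,0,19]])-[x,y]+.5)*5-.5
    for k in q: cv2.circle(s,tuple(np.int32(k)),3,(0,0,255),1)
    cv2.imwrite(f"pics/g1_{n}.png",s)
```

```text
t 2.52 p [ 471.8 -295.5  144.7] F [-0.52  0.3   0.37] w 85.1
d [ 3.2 -5.3  3.7] r [ 0.16 -0.44 -0.53]
top [[320.7433002  223.29254774]]
scene [[307.43660566 214.90445662]]
```

View pics/g1_top.png

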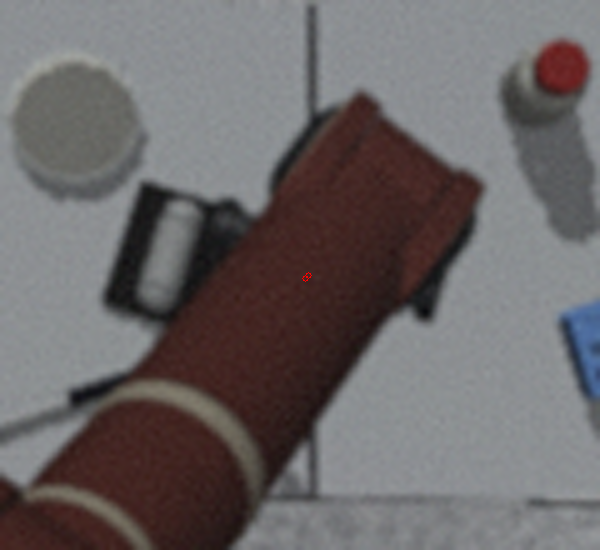

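View pics/g1_scene.png

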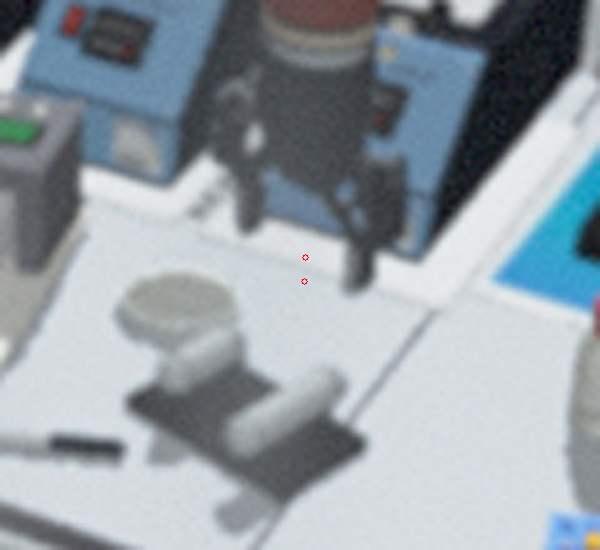

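The top view is blocked by the arm. The scene view shows open fingertips at crop (250,230) and (357,290), centred within about 1 px of where the kinematics puts them. I'll check the rod and reader lines from the scene view too.

Run:
```python
from h import *
np.set_printoptions(precision=2,suppress=True,linewidth=200)
g=gaussian_filter(cv2.cvtColor(cv2.imread("pics/scene0.png"),6).astype(float),.5)
ang=lambda d:np.degrees(np.arctan2(d[1],d[0]))
def tang(E):  # silhouette ray family -> plane tangent to cylinder; intersect z=40 plane
    c,d,e=fitl(plane("scene",E,40));return c,d,e
for nm,a,b,w in(("long",(294.5,247),(314,234.5),4.5),("short",(281,234),(293,227),4.5)):
    U1=edges(g,a,b,-7,-1.5,1,t0=.1,t1=.9);
    L1=edges(g,a,b,1.5,7,-1,t0=.1,t1=.9)
    for q,t in((U1,"up"),(L1,"low")):
        c,d,e=tang(q)
        o,r=ray("scene",q); dd=np.array([RU[0],RU[1],0])
        # perpendicular: axis line pos where distance to ray plane=14: use lateral coords
        lat=np.array([RV[0],RV[1],0]);res=[]
        for k in r:
            vl,vz=k@lat,k[2];n=np.hypot(vl,vz);ol,oz=o@lat,o[2]
            t0=(40-oz)/vz;l0=ol+t0*vl;res.append((l0+14*n/abs(vz)*np.array([1,-1])))
        print(nm,t,"ang@40",ang(d),e,"lat options",np.median(res,0),"RC lat",RC@RV, "pix",q[[0,-1]].tolist())
```

```text
h.py:20: RuntimeWarning: invalid value encountered in scalar divide
  w=np.clip(q-0.5*q.max(),0,None);out.append(a+t*(b-a)+(s*w).sum()/w.sum()*nn)
Traceback (most recent call last):
  File "h.py", line 25, in fitl
    c=P.mean(0);u,s,v=np.linalg.svd(P-c);r=(P-c)@v[1]
                      ~~~~~~~~~~~~~^^^^^
numpy.linalg.LinAlgError: SVD did not converge
```

Run:
```python
from h import *
np.set_printoptions(precision=2,suppress=True,linewidth=200)
g=gaussian_filter(cv2.cvtColor(cv2.imread("pics/scene0.png"),6).astype(float),.4)
lat=np.array([RV[0],RV[1],0])
for nm,a,b in(("long",(294.5,247),(314,234.5)),("short",(281,234),(293,227))):
  for t,lo,hi,sg in(("up",-7,-1.5,1),("low",1.5,7,-1)):
    if nm=="short" and t=="up":continue
    q=edges(g,a,b,lo,hi,sg,n=9,t0=.15,t1=.85)
    o,r=ray("scene",q);res=[]
    for k in r:
        vl,vz=k@lat,k[2];n=np.hypot(vl,vz);l0=o@lat+(40-o[2])/vz*vl
        res.append(l0+14*n/abs(vz)*(1 if t=="low" else -1))
    print(nm,t,"axis lat",np.array(res),"RC lat",RC@RV+(80 if nm=="short" else 0),q[[0,-1]].tolist())
```

```text
long up axis lat [-137.18 -136.94 -137.05 -137.3  -139.   -141.65 -127.81 -129.14 -126.66] RC lat -139.04400044466823 [[294.7259774892625, 240.91452488324944], [307.29733719695696, 230.48184602725289]]
long low axis lat [-137.34 -137.93 -136.82 -138.93 -137.25 -137.1  -138.6  -137.52 -150.81] RC lat -139.04400044466823 [[299.3117365071862, 248.06830895121047], [314.69718666109566, 242.0256111913092]]
short low axis lat [-57.15 -54.8  -57.75 -56.73 -60.31 -58.13 -56.7  -56.12 -58.62] RC lat -59.04400044466823 [[284.5599915538168, 235.96712837797168], [293.083246691448, 231.27842289962513]]
```

```bash
sed -i 's/RC=np.array(\[476.0,-292.9\])/RC=np.array([476.5,-291.3])/' h.py
python3 - <<'E'
from h import *
st();mv([*RC,90],RT);mv([*RC,25],RT)
# long rod ends check in top
a=plane("top",z((282,200),[(186,240),(232,72)]),40)[:,:2];print((a-RC)@RU)
E
```

```text
t 2.62 p [ 474.8 -291.2  148.6] F [-0.25  0.7   0.4 ] w 85.6
d [ 1.9 58.6  0.3] r [-0.03 -0.13 -0.24]
d [  2.2 123.6   0.3] r [-0.03 -0.13 -0.24]
[-49.31685169  48.46982424]
```

Call:
step_arm:
  increments:
    - [[2,30,0,0,0,0,0],[2,60,0,0,0,0,0],[2,90,0,0,0,0,0],[2,115,0,0,0,0,0],[2,123.5,0,0,0,0,0]]
  force: 30

```text
time: 3.03
ee_pos: [477.4, -288.4, 24.9]
tool_rot: [-0.698, 0.106, -0.103, 0.7]
wrist_force: [-0.0, 0.1, -0.3]
grip_width: 84.9
```

Call:
step_arm:
  increments:
    - [[0,0,0,0,0,0,0.3],[0,0,0,0,0,0,0.5]]

```text
time: 3.2
ee_pos: [479.2, -290.9, 28.1]
tool_rot: [0.699, -0.105, 0.106, -0.699]
wrist_force: [0.7, -0.5, 0.1]
grip_width: 64.1
```

Run:
```python
from h import *
st();mv([*RC,25],RT)
im=camera("scene")[:,:,::-1];cv2.imwrite("pics/g2.png",cv2.resize(im[160:270,250:370],None,fx=5,fy=5,interpolation=cv2.INTER_CUBIC))
```

```text
t 3.2 p [ 479.2 -290.9   28.1] F [ 0.7  -0.47  0.09] w 64.1
d [-2.5  3.1 -1.2] r [-0.    0.08  0.11]
```

View pics/g2.png

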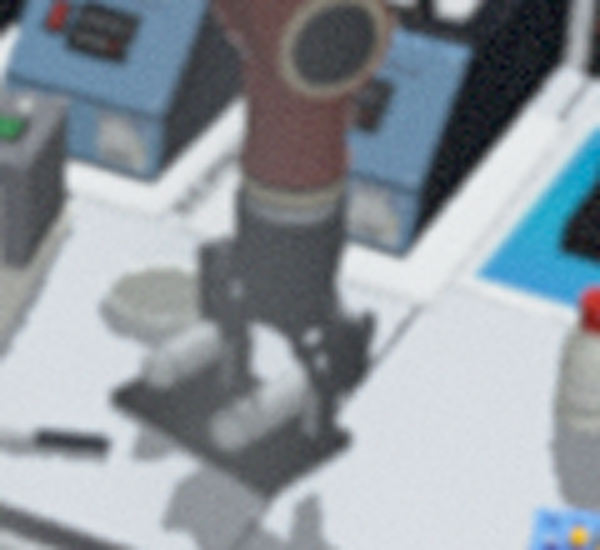

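The fingers straddle the long rod at crop (260,405), clear of the short one at (185,355). Now I close the gripper.

Call:
step_arm:
  increments:
    - [[0,1.5,0,0,0,0,0.5],[0,1.5,0,0,0,0,0.8],[0,1.5,0,0,0,0,0.8],[0,1.5,0,0,0,0,0.8],[0,1.5,0,0,0,0,0.8]]
  force: 30

```text
time: 3.67
ee_pos: [478.8, -292.3, 26.9]
tool_rot: [0.7, -0.105, 0.107, -0.699]
wrist_force: [-0.8, -0.0, 5.7]
grip_width: 26.8
```

Call:
step_arm:
  increments:
    - [[0,0,0,0,0,0,0.8],[0,0,0,0,0,0,0.8],[0,0,0,0,0,0,0.8]]

```text
time: 3.92
ee_pos: [478.8, -292.3, 26.9]
tool_rot: [0.7, -0.105, 0.107, -0.699]
wrist_force: [-2.0, -0.4, 6.9]
grip_width: 27.0
```

Run:
```python
from h import *
st();mv([*RC,25],RT)
```

```text
t 3.92 p [ 478.8 -292.3   26.9] F [-1.99 -0.44  6.9 ] w 27.0
d [-2.5  1.9  0.3] r [ 0.06 -0.02  0.16]
```

Call:
step_arm:
  increments:
    - [[0,-10,0,0,0,0,0.8],[0,-30,0,0,0,0,0.8],[0,-60,0,0,0,0,0.8],[0,-90,0,0,0,0,0.8],[0,-115,0,0,0,0,0.8]]

```text
time: 4.33
ee_pos: [477.9, -291.0, 142.4]
tool_rot: [-0.699, 0.106, -0.106, 0.699]
wrist_force: [0.5, 0.3, -1.5]
grip_width: 26.9
```

Run:
```python
from h import *
st();T=rd(-60,0,140)
print(T);mv(T,TH)
```

```text
t 4.33 p [ 477.9 -291.   142.4] F [ 0.46  0.28 -1.49] w 26.9
[np.float64(493.4668977239875), np.float64(-24.628132906980976), 140]
d [-63.8   2.4 259.1] r [-0.000e+00 -2.748e+01  1.000e-02]
```

Call:
step_arm:
  increments:
    - [[-9,0,36,0,-5,0,0.8],[-18,0,73,0,-10,0,0.8],[-27,0,110,0,-15,0,0.8],[-36,0,146,0,-20,0,0.8],[-45,0,183,0,-25,0,0.8]]

```text
time: 4.75
ee_pos: [488.3, -101.5, 140.8]
tool_rot: [-0.705, -0.049, 0.05, 0.705]
wrist_force: [2.1, 0.4, -2.1]
grip_width: 26.9
```

Run:
```python
from h import *
st();T=rd(-60,0,140)
mv(T,TH)
```

```text
t 4.75 p [ 488.3 -101.5  140.8] F [ 2.06  0.42 -2.06] w 26.9
d [15.8  0.8 75.4] r [-0.01 -2.27 -0.03]
```

Call:
step_arm:
  increments:
    - [[8,0,36,0,-1.5,0,0.8],[15,0,70,0,-2.5,0,0.8],[15,0,75,0,-2.5,0,0.8],[15,0,75,0,-2.5,0,0.8],[15,0,75,0,-2.5,0,0.8]]

```text
time: 5.17
ee_pos: [493.3, -27.1, 140.5]
tool_rot: [0.704, 0.064, -0.064, -0.704]
wrist_force: [-0.1, -0.9, -2.0]
grip_width: 26.9
```

Run:
```python
from h import *
st();T=rd(-60,0,80);mv(T,TH)
for n in("scene","top"):
    im=camera(n)[:,:,::-1].copy();x,y=((200,140) if n=="scene" else (190,150))
    s=cv2.resize(im[y:y+110,x:x+120],None,fx=5,fy=5,interpolation=cv2.INTER_CUBIC);cv2.imwrite(f"pics/p1_{n}.png",s)
st()
```

```text
t 5.17 p [493.3 -27.1 140.5] F [-0.05 -0.95 -1.98] w 26.9
d [ 0.7 60.5  2.5] r [ 0.04  0.05 -0.04]
t 5.27 p [493.4 -28.9 140.4] F [ 0.28 -0.61 -1.88] w 27.1
```

View pics/p1_scene.png

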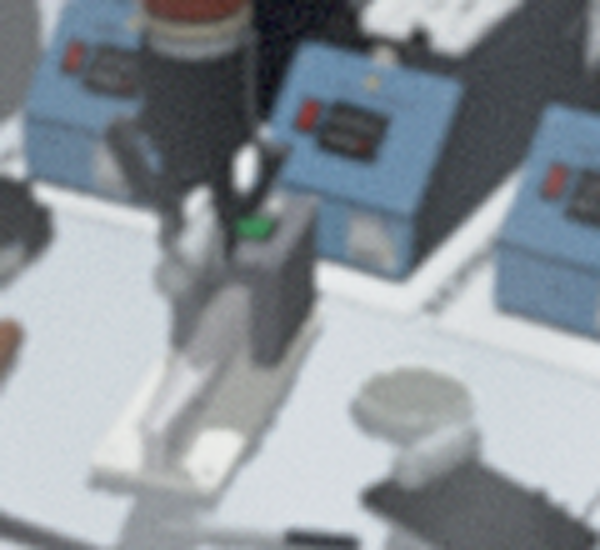

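View pics/p1_top.png

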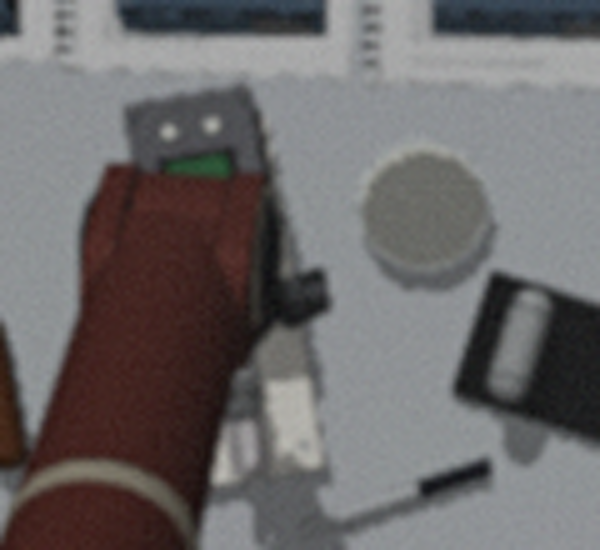

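The rod is held level above the groove at scene crop (205,235). The short rod is still on its stand. I'll settle the arm and lower.

Call:
step_arm:
  increments:
    - [[0,0,0,0,0,0,0.8],[0,0,0,0,0,0,0.8],[0,0,0,0,0,0,0.8]]

```text
time: 5.52
ee_pos: [493.7, -28.0, 140.3]
tool_rot: [0.704, 0.063, -0.063, -0.704]
wrist_force: [0.5, 0.2, -1.1]
grip_width: 27.4
```

Run:
```python
from h import *
st();T=rd(-60,0,80);mv(T,TH);print("qd",state()["qd"].round(3))
# scene view check of the reader: profile across, base edges at z=16
g=gaussian_filter(cv2.cvtColor(cv2.imread("pics/scene0.png"),6).astype(float),.4)
def lat(nm,y,h,x0,x1,lo,hi,sg):
    a,b=proj("scene",[rd(x0,y,h),rd(x1,y,h)]);E=edges(g,a,b,lo,hi,sg,n=11)
    P=plane("scene",E,h)[:,:2];print(nm,y,((P-M)@V).round(1))
lat("base left",48,16,-140,-40,-4,4,1)
lat("base right",-48,16,-140,0,-4,4,-1)
lat("hood top left",42,110,5,95,-4,4,-1)
lat("hood top right",-42,110,5,95,-4,4,-1)
for x in(-130,-120,-110):
    q=proj("scene",[rd(x,y,54) for y in range(-30,31,3)]);print(x,map_coordinates(g,[q[:,1],q[:,0]],order=1).astype(int))
```

```text
t 5.52 p [493.7 -28.  140.3] F [ 0.46  0.21 -1.05] w 27.4
d [ 0.4 60.3  3.4] r [ 0.02 -0.11 -0.01]
qd [-0.005  0.002 -0.006 -0.001  0.    -0.001  0.001]
base left 48 [49.4 50.  49.6 49.6 50.4 50.4 49.8 51.6 48.2 49.8 49.8]
base right -48 [-45.1 -45.5 -46.1 -46.  -45.3 -46.2 -48.4 -42.  -45.2 -47.3 -45.6]
hood top left 42 [42.  42.1 42.4 42.  40.8 40.6 42.  40.7 39.8 39.6 39.3]
hood top right -42 [-41.1 -41.6 -41.2 -40.4 -39.3 -40.2 -40.1 -39.5 -38.4 -36.5 -39. ]
-130 [163 156 146 138 140 149 164 182 197 205 206 201 196 192 197 211 220 224
 223 218 212]
-120 [157 152 144 137 137 147 164 184 196 205 205 200 193 188 195 208 219 225
 226 219 214]
-110 [157 152 144 132 131 144 162 179 197 205 205 200 192 188 192 204 216 223
 225 219 213]
```

Call:
step_arm:
  increments:
    - [[0.5,20,4,0,0,0,0.8],[0.5,45,4,0,0,0,0.8],[0.5,60,4,0,0,0,0.8],[0.5,70,4,0,0,0,0.8],[0.5,80,4,0,0,0,0.8]]

```text
time: 5.93
ee_pos: [493.7, -23.3, 59.6]
tool_rot: [0.704, 0.063, -0.063, -0.704]
wrist_force: [0.2, 0.4, -1.3]
grip_width: 27.1
```

Call:
step_arm:
  increments:
    - [[0,3,0,0,0,0,0.8],[0,6,0,0,0,0,0.8],[0,6,0,0,0,0,0.8],[0,6,0,0,0,0,0.8]]

```text
time: 6.27
ee_pos: [494.1, -22.9, 54.8]
tool_rot: [0.704, 0.064, -0.063, -0.704]
wrist_force: [1.3, 0.5, -1.4]
grip_width: 26.9
```

Run:
```python
from h import *
st();mv(rd(-60,0.7,48),TH)
```

```text
t 6.27 p [494.1 -22.9  54.8] F [ 1.3   0.51 -1.36] w 26.9
d [-0.9  6.8 -0.9] r [0.02 0.01 0.07]
```

Call:
step_arm:
  increments:
    - [[0,1,-0.5,0,0,0,0.8],[0,2,-0.5,0,0,0,0.8],[0,3,-0.5,0,0,0,0.8],[0,3,-0.5,0,0,0,0.8]]

```text
time: 6.6
ee_pos: [494.2, -22.6, 52.0]
tool_rot: [-0.704, -0.064, 0.063, 0.704]
wrist_force: [-0.9, 1.4, 3.5]
grip_width: 27.0
```

Call:
step_arm:
  increments:
    - [[0,1,0,0,0,0,0.8],[0,1.5,0,0,0,0,0.8],[0,2,0,0,0,0,0.8],[0,2,0,0,0,0,0.8]]

```text
time: 6.93
ee_pos: [493.7, -21.9, 49.3]
tool_rot: [-0.704, -0.064, 0.064, 0.705]
wrist_force: [-0.3, 5.2, 3.2]
grip_width: 27.1
```

Call:
step_arm:
  increments:
    - [[0,0,1,0,0,0,0.8],[0,0,1.5,0,0,0,0.8],[0,0,1.5,0,0,0,0.8]]

```text
time: 7.18
ee_pos: [493.6, -21.9, 49.3]
tool_rot: [0.704, 0.064, -0.063, -0.704]
wrist_force: [1.0, 2.8, 1.1]
grip_width: 26.6
```

Run:
```python
from h import *
st();p=state()["ee_pos"][:2];print("x,lat",(p-M)@U,(p-M)@V)
im=camera("scene")[:,:,::-1].copy();cv2.imwrite("pics/p2.png",cv2.resize(im[150:260,200:320],None,fx=5,fy=5,interpolation=cv2.INTER_CUBIC))
```

```text
t 7.18 p [493.6 -21.9  49.3] F [0.98 2.85 1.05] w 26.6
x,lat -59.36483413096171 2.701347125711802
```

View pics/p2.png

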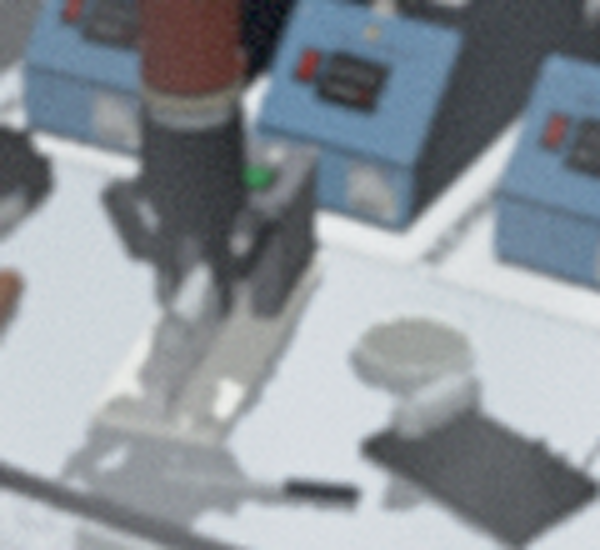

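The rod sits in the groove at crop (180,330), and the TCP height of 49.3 agrees with the expected 49. I'll release it to settle.

Call:
step_arm:
  increments:
    - [[0,0,0,0,0,0,0.55],[0,0,0,0,0,0,0.45],[0,0,0,0,0,0,0.4],[0,0,0,0,0,0,0.4],[0,0,0,0,0,0,0.4]]
  force: 20

```text
time: 7.65
ee_pos: [493.2, -22.5, 49.3]
tool_rot: [0.705, 0.063, -0.063, -0.704]
wrist_force: [-0.1, 0.7, -0.7]
grip_width: 50.9
```

Run:
```python
from h import *
st();p=state()["ee_pos"][:2];print("x,lat",(p-M)@U,(p-M)@V)
```

```text
t 7.65 p [493.2 -22.5  49.3] F [-0.09  0.72 -0.71] w 50.9
x,lat -59.84697048623644 2.0918108819764205
```

Call:
step_arm:
  increments:
    - [[0,0,0.4,0,0,0,0.6],[0,0,0.4,0,0,0,0.8],[0,0,0.4,0,0,0,0.8],[0,0,0.4,0,0,0,0.8],[0,0,0.4,0,0,0,0.8]]
  force: 20

```text
time: 8.07
ee_pos: [493.3, -21.6, 49.4]
tool_rot: [0.704, 0.064, -0.064, -0.704]
wrist_force: [-0.5, 0.3, 1.8]
grip_width: 26.9
```

Call:
step_arm:
  increments:
    - [[3,0,0,0,0,0,0.8],[6,0,0,0,0,0,0.8],[9,0,0,0,0,0,0.8],[9,0,0,0,0,0,0.8]]

```text
time: 8.4
ee_pos: [502.2, -19.9, 49.4]
tool_rot: [0.704, 0.063, -0.064, -0.704]
wrist_force: [-2.7, -0.5, 4.7]
grip_width: 27.5
```

Call:
step_arm:
  increments:
    - [[3,0,0,0,0,0,0.8],[6,0,0,0,0,0,0.8],[9,0,0,0,0,0,0.8],[9,0,0,0,0,0,0.8]]

```text
time: 8.73
ee_pos: [511.3, -18.2, 49.4]
tool_rot: [0.704, 0.064, -0.064, -0.704]
wrist_force: [-2.5, -0.2, 3.9]
grip_width: 27.2
```

Run:
```python
from h import *
st();p=state()["ee_pos"][:2];print("x,lat",(p-M)@U,(p-M)@V)
```

```text
t 8.73 p [511.3 -18.2  49.4] F [-2.5  -0.23  3.87] w 27.2
x,lat -41.30399804458275 3.099971756989376
```

Call:
step_arm:
  increments:
    - [[0,0,0,0,0,0,0.5],[0,0,0,0,0,0,0.3],[0,0,0,0,0,0,0.2],[0,0,0,0,0,0,0.2],[0,-5,0,0,0,0,0.2]]

```text
time: 9.15
ee_pos: [510.5, -18.1, 53.7]
tool_rot: [-0.704, -0.063, 0.064, 0.704]
wrist_force: [-0.5, -0.7, -0.3]
grip_width: 68.1
```

Call:
step_arm:
  increments:
    - [[0,-15,0,0,0,0,0.2],[0,-40,0,0,0,0,0.2],[0,-60,0,0,0,0,0.3],[-10,-70,0,0,0,0,0.5],[-40,-70,0,0,0,0,1]]

```text
time: 9.57
ee_pos: [477.9, -24.5, 127.4]
tool_rot: [0.704, 0.069, -0.06, -0.704]
wrist_force: [0.0, 0.1, -0.2]
grip_width: 36.3
```

Call:
step_arm:
  increments:
    - [[-20,0,0,0,0,0,1],[-40,0,0,0,0,0,1],[-40,0,0,0,0,0,1],[-40,0,0,0,0,0,1],[-40,0,0,0,0,0,1]]

```text
time: 9.98
ee_pos: [433.6, -32.4, 124.8]
tool_rot: [0.704, 0.064, -0.063, -0.704]
wrist_force: [1.0, 0.8, 0.3]
grip_width: -0.0
```

Run:
```python
from h import *
st();p=state()["ee_pos"][:2];print("x,lat",(p-M)@U,(p-M)@V);mv(rd(-120,1.8,57.5),TH)
for n in("scene","top"):
    im=camera(n)[:,:,::-1].copy();cv2.imwrite(f"pics/p3_{n}_raw.png",im);x,y=((200,140) if n=="scene" else (190,150))
    cv2.imwrite(f"pics/p3_{n}.png",cv2.resize(im[y:y+110,x:x+120],None,fx=5,fy=5,interpolation=cv2.INTER_CUBIC))
```

```text
t 9.98 p [433.6 -32.4 124.8] F [0.98 0.77 0.3 ] w -0.0
x,lat -120.28562283990898 3.058985743965568
d [ 0.1 67.3 -1.2] r [0.02 0.03 0.13]
```

View pics/p3_scene.png

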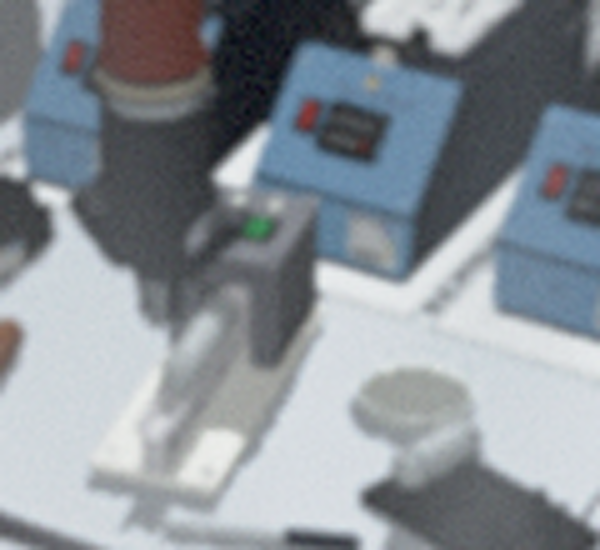

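View pics/p3_top.png

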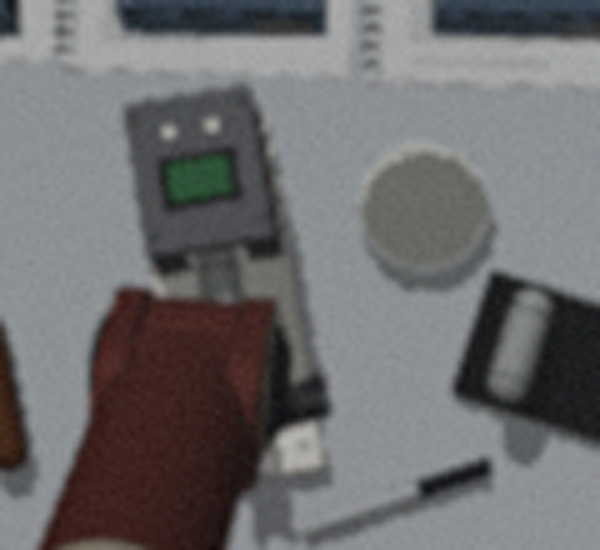

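Run:
```python
from h import *
P=plane("scene",[((165+.5)/5-.5+200,(388+.5)/5-.5+140)],62)[0,:2];print((P-M)@U,(P-M)@V)
for x in(-96,-115):print(x,(proj("scene",[rd(x,2.5,62)])-[200,140]+.5)*5)
st()
```

```text
-110.8006813239301 6.243272758245212
-96 [[178.16444463 378.18290159]]
-115 [[168.32306232 392.74768763]]
t 10.08 p [433.8 -32.3 124.5] F [-0.04 -0.01 -0.51] w 0.1
```

Run:
```python
from h import *
im=cv2.imread("pics/p3_scene_raw.png")
s=cv2.resize(im[190:245,215:265],None,fx=11,fy=11,interpolation=cv2.INTER_CUBIC)
s=cv2.convertScaleAbs(s,alpha=1.6,beta=-120)
for x in(-96,-106,-116):
    q=(proj("scene",[rd(x,2.5,62)])-[215,190]+.5)*11;cv2.circle(s,tuple(np.int32(q[0])),4,(0,0,255),1)
cv2.imwrite("pics/p3z.png",s)
```

```text
(no output)
```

View pics/p3z.png

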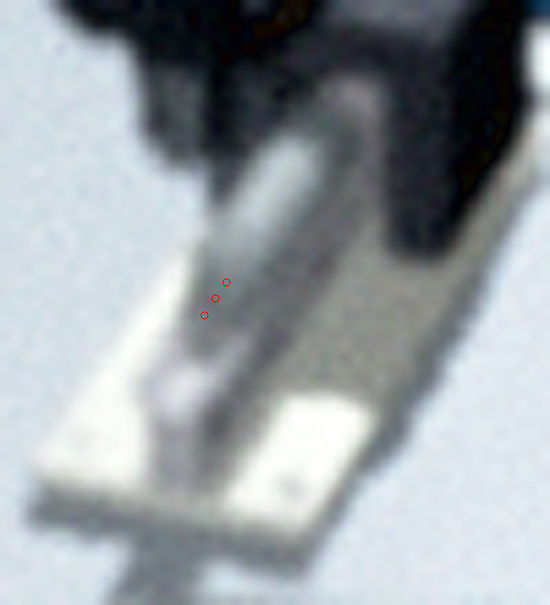

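Call:
step_arm:
  increments:
    - [[-4,10,0,0,0,0,1],[-8,30,0,0,0,0,1],[-8,45,-0.5,0,0,0,1],[-8,45,-0.5,0,0,0,1]]

```text
time: 10.42
ee_pos: [423.7, -34.3, 77.3]
tool_rot: [-0.704, -0.062, 0.065, 0.704]
wrist_force: [0.2, -0.6, 0.3]
grip_width: -0.1
```

Run:
```python
from h import *
st();p=state()["ee_pos"][:2];print("x,lat",(p-M)@U,(p-M)@V);mv(rd(-128,2,58),TH)
im=camera("scene")[:,:,::-1].copy();s=cv2.resize(im[180:245,210:270],None,fx=9,fy=9,interpolation=cv2.INTER_CUBIC)
cv2.imwrite("pics/p4.png",s)
```

```text
t 10.42 p [423.7 -34.3  77.3] F [ 0.24 -0.57  0.32] w -0.1
x,lat -130.38952719754965 2.9975401400003645
d [ 2.5 19.3 -1. ] r [-0.06  0.04 -0.25]
```

View pics/p4.png

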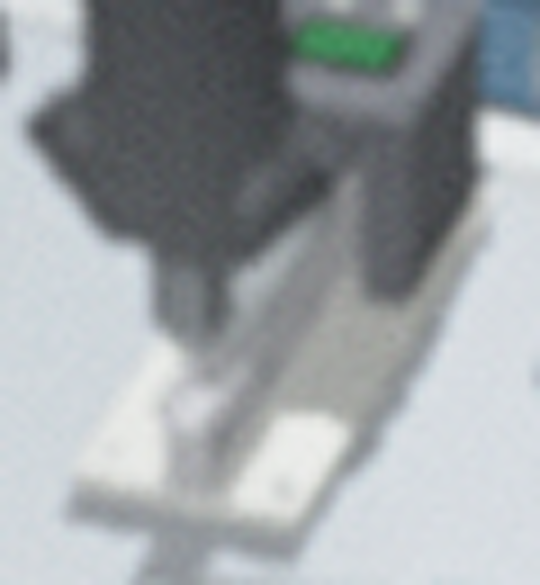

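The shut fingers at (195,320) are lined up behind the rod's tail. I'll lower them to axis height.

Call:
step_arm:
  increments:
    - [[0,8,0,0,0,0,1],[0,16,0,0,0,0,1],[0,18.5,0,0,0,0,1],[0,18.5,0,0,0,0,1],[0,18.5,0,0,0,0,1]]

```text
time: 10.88
ee_pos: [424.6, -34.5, 60.8]
tool_rot: [0.704, 0.064, -0.064, -0.704]
wrist_force: [-0.6, 0.3, 0.5]
grip_width: 0.2
```

```bash
cat >> h.py <<'E'
def pu():
    s=state();p=s["ee_pos"];print("t",round(s["time"],2),"x %.2f lat %.2f z %.2f"%((p[:2]-M)@U,(p[:2]-M)@V,p[2]),"Fx %.2f Fy %.2f Fz %.2f"%(s["wrist_force"][:2]@U,s["wrist_force"][:2]@V,s["wrist_force"][2]))
E
python3 -c "
from h import *
pu()"
```

```text
t 10.88 x -129.50 lat 2.63 z 60.83 Fx -0.56 Fy 0.46 Fz 0.49
```

Call:
step_arm:
  increments:
    - [[2,1.5,0,0,0,0,1],[5,2,0,0,0,0,1],[8,2,0,0,0,0,1],[10,2,0,0,0,0,1],[10,2,0,0,0,0,1]]

```text
time: 11.3
ee_pos: [435.3, -32.6, 59.0]
tool_rot: [0.704, 0.064, -0.063, -0.704]
wrist_force: [-0.4, 0.4, -1.0]
grip_width: -0.2
```

Call:
step_arm:
  increments:
    - [[2,0,0,0,0,0,1],[4,0,0,0,0,0,1],[6,0,0,0,0,0,1],[8,0,0,0,0,0,1],[8,0,0,0,0,0,1]]

```text
time: 11.72
ee_pos: [442.2, -31.3, 58.8]
tool_rot: [0.704, 0.063, -0.064, -0.704]
wrist_force: [-0.5, 0.7, 0.2]
grip_width: -0.1
```

```bash
python3 -c "
from h import *
pu()"
```

```text
t 11.72 x -111.67 lat 2.65 z 58.77 Fx -0.40 Fy 0.75 Fz 0.17
```

Call:
step_arm:
  increments:
    - [[1.5,0,0,0,0,0,1],[3,0,0,0,0,0,1],[4.5,0,0,0,0,0,1],[6,0,0,0,0,0,1]]

```text
time: 12.05
ee_pos: [448.1, -30.2, 58.8]
tool_rot: [-0.704, -0.063, 0.064, 0.704]
wrist_force: [-1.3, -0.0, 0.2]
grip_width: -0.1
```

Call:
step_arm:
  increments:
    - [[1,0,0,0,0,0,1],[2,0,0,0,0,0,1],[3,0,0,0,0,0,1],[4,0,0,0,0,0,1]]

```text
time: 12.38
ee_pos: [452.1, -29.4, 58.8]
tool_rot: [-0.704, -0.064, 0.064, 0.704]
wrist_force: [-1.4, -0.0, -0.5]
grip_width: -0.2
```

Call:
step_arm:
  increments:
    - [[1,0,0,0,0,0,1],[2,0,0,0,0,0,1],[3,0,0,0,0,0,1]]

```text
time: 12.63
ee_pos: [455.1, -28.9, 58.8]
tool_rot: [0.704, 0.064, -0.064, -0.704]
wrist_force: [-1.3, -0.4, -0.4]
grip_width: -0.0
```

Call:
step_arm:
  increments:
    - [[1,0,0,0,0,0,1],[2,0,0,0,0,0,1],[3,0,0,0,0,0,1]]

```text
time: 12.88
ee_pos: [457.2, -28.5, 58.7]
tool_rot: [-0.704, -0.063, 0.064, 0.704]
wrist_force: [-2.7, -0.2, 1.9]
grip_width: -0.1
```

```bash
python3 -c "
from h import *
pu()"
```

```text
t 12.88 x -96.32 lat 2.70 z 58.73 Fx -2.67 Fy 0.29 Fz 1.94
```

Call:
step_arm:
  increments:
    - [[0.8,0,0,0,0,0,1],[1.6,0,0,0,0,0,1],[2.4,0,0,0,0,0,1]]

```text
time: 13.13
ee_pos: [457.6, -28.4, 58.5]
tool_rot: [-0.704, -0.061, 0.065, 0.704]
wrist_force: [-6.0, -1.4, 4.1]
grip_width: 0.0
```

Call:
step_arm:
  increments:
    - [[0.8,0,0,0,0,0,1],[1.6,0,0,0,0,0,1],[2.4,0,0,0,0,0,1]]

```text
time: 13.38
ee_pos: [457.8, -28.3, 58.3]
tool_rot: [-0.704, -0.06, 0.067, 0.704]
wrist_force: [-9.1, -1.9, 5.1]
grip_width: -0.3
```

Call:
step_arm:
  increments:
    - [[0.8,0,0,0,0,0,1],[1.6,0,0,0,0,0,1],[2.4,0,0,0,0,0,1]]

```text
time: 13.63
ee_pos: [458.1, -28.2, 58.0]
tool_rot: [-0.704, -0.058, 0.068, 0.704]
wrist_force: [-11.0, -1.8, 7.2]
grip_width: -0.1
```

Call:
step_arm:
  increments:
    - [[0.8,0,0,0,0,0,1],[1.6,0,0,0,0,0,1],[2.4,0,0,0,0,0,1]]

```text
time: 13.88
ee_pos: [459.5, -27.9, 58.0]
tool_rot: [-0.704, -0.057, 0.069, 0.704]
wrist_force: [-11.5, -2.8, 8.1]
grip_width: -0.1
```

```bash
python3 -c "
from h import *
pu()"
```

```text
t 13.88 x -94.02 lat 2.87 z 57.95 Fx -11.81 Fy -0.71 Fz 8.08
```

The push rose to 11.8 N with 8 N upward, so the fingertips are dragging down on the tail. I'll relieve the vertical load before pushing on.

Call:
step_arm:
  increments:
    - [[0,-1,0,0,0,0,1],[0,-2,0,0,0,0,1],[0,-3,0,0,0,0,1],[0,-3,0,0,0,0,1]]

```text
time: 14.22
ee_pos: [463.1, -27.1, 60.9]
tool_rot: [-0.704, -0.06, 0.067, 0.704]
wrist_force: [-6.9, -0.7, -1.0]
grip_width: -0.3
```

Run:
```python
from h import *
pu();R=Ro.from_quat(state()["tool_rot"]);print(R.as_matrix().round(4));mv([0,0,0],TH);print(state()["wrist_torque"])
im=camera("scene")[:,:,::-1].copy();s=cv2.resize(im[180:245,210:270],None,fx=9,fy=9,interpolation=cv2.INTER_CUBIC)
cv2.imwrite("pics/p5.png",s)
```

```text
t 14.22 x -90.32 lat 3.00 z 60.93 Fx -6.94 Fy 0.55 Fz -1.03
[[ 9.839e-01 -9.100e-03 -1.784e-01]
 [ 1.784e-01 -3.000e-04  9.840e-01]
 [-9.000e-03 -1.000e+00  1.400e-03]]
d [-450.3   65.1  109.2] r [-0.08 -0.02 -0.51]
[-0.23213153  1.3841933   0.04224265]
```

View pics/p5.png

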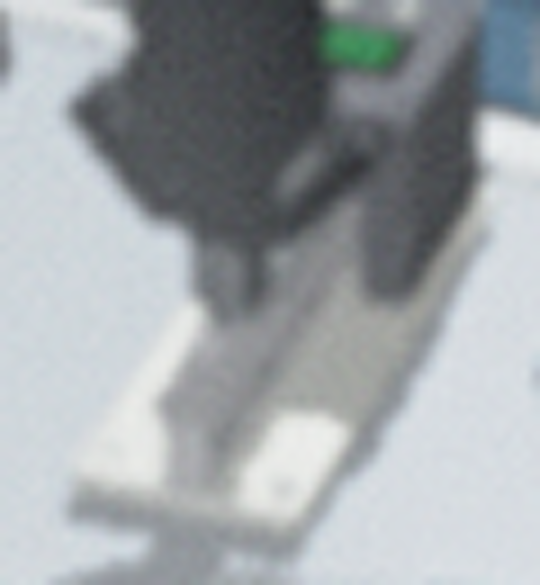

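Call:
step_arm:
  increments:
    - [[0.7,0,0,0,0,0,1],[1.4,0,0,0,0,0,1],[2,0,0,0,0,0,1],[2,0,0,0,0,0,1]]

```text
time: 14.6
ee_pos: [465.8, -26.6, 60.9]
tool_rot: [-0.704, -0.061, 0.066, 0.704]
wrist_force: [-5.7, -0.0, -0.0]
grip_width: -0.3
```

```bash
python3 -c "
from h import *
pu()"
```

```text
t 14.6 x -87.54 lat 2.96 z 60.90 Fx -5.58 Fy 1.00 Fz -0.01
```

Call:
step_arm:
  increments:
    - [[0.7,0,0,0,0,0,1],[1.4,0,0,0,0,0,1],[2,0,0,0,0,0,1],[2,0,0,0,0,0,1]]

```text
time: 14.93
ee_pos: [467.9, -26.3, 60.9]
tool_rot: [-0.704, -0.061, 0.066, 0.704]
wrist_force: [-5.7, -1.5, -1.2]
grip_width: -0.4
```

```bash
python3 -c "
from h import *
pu()"
```

```text
t 14.93 x -85.44 lat 2.95 z 60.89 Fx -5.84 Fy -0.44 Fz -1.20
```

Call:
step_arm:
  increments:
    - [[0.7,0,0,0,0,0,1],[1.4,0,0,0,0,0,1],[2.1,0,0,0,0,0,1],[2.8,0,0,0,0,0,1]]

```text
time: 15.27
ee_pos: [470.3, -25.8, 60.8]
tool_rot: [-0.704, -0.06, 0.066, 0.704]
wrist_force: [-6.8, -0.9, -1.6]
grip_width: -0.1
```

Call:
step_arm:
  increments:
    - [[0.7,0,0,0,0,0,1],[1.4,0,0,0,0,0,1],[2,0,0,0,0,0,1],[2,0,0,0,0,0,1]]

```text
time: 15.6
ee_pos: [472.6, -25.4, 60.8]
tool_rot: [-0.704, -0.061, 0.066, 0.704]
wrist_force: [-5.3, -1.4, -0.2]
grip_width: 0.3
```

```bash
python3 -c "
from h import *
pu()"
```

```text
t 15.6 x -80.63 lat 2.97 z 60.82 Fx -5.44 Fy -0.41 Fz -0.25
```

Call:
step_arm:
  increments:
    - [[0.7,0,0,0,0,0,1],[1.4,0,0,0,0,0,1],[2,0,0,0,0,0,1],[2,0,0,0,0,0,1]]

```text
time: 15.93
ee_pos: [474.7, -25.1, 60.8]
tool_rot: [-0.704, -0.061, 0.066, 0.704]
wrist_force: [-4.8, -0.8, -1.3]
grip_width: -0.3
```

```bash
python3 -c "
from h import *
pu()"
```

```text
t 15.93 x -78.59 lat 2.93 z 60.83 Fx -4.88 Fy 0.05 Fz -1.32
```

Call:
step_arm:
  increments:
    - [[0.7,0,0,0,0,0,1],[1.4,0,0,0,0,0,1],[2,0,0,0,0,0,1],[2,0,0,0,0,0,1]]

```text
time: 16.27
ee_pos: [476.6, -24.7, 60.8]
tool_rot: [-0.704, -0.061, 0.066, 0.704]
wrist_force: [-4.4, -1.8, -0.7]
grip_width: -0.3
```

```bash
python3 -c "
from h import *
pu()"
```

```text
t 16.27 x -76.65 lat 2.93 z 60.78 Fx -4.69 Fy -0.95 Fz -0.74
```

Call:
step_arm:
  increments:
    - [[0.7,0,0,0,0,0,1],[1.4,0,0,0,0,0,1],[2,0,0,0,0,0,1],[2,0,0,0,0,0,1]]

```text
time: 16.6
ee_pos: [478.6, -24.3, 60.8]
tool_rot: [-0.704, -0.061, 0.066, 0.704]
wrist_force: [-5.0, -1.4, -1.3]
grip_width: -0.0
```

Call:
step_arm:
  increments:
    - [[0.7,0,0,0,0,0,1],[1.4,0,0,0,0,0,1],[2,0,0,0,0,0,1],[2,0,0,0,0,0,1]]

```text
time: 16.93
ee_pos: [480.6, -23.9, 60.7]
tool_rot: [-0.704, -0.061, 0.066, 0.704]
wrist_force: [-4.5, -2.1, -1.6]
grip_width: -0.1
```

Call:
step_arm:
  increments:
    - [[0.7,0,0,0,0,0,1],[1.4,0,0,0,0,0,1],[2,0,0,0,0,0,1],[2,0,0,0,0,0,1]]

```text
time: 17.27
ee_pos: [482.6, -23.6, 60.7]
tool_rot: [-0.704, -0.061, 0.066, 0.704]
wrist_force: [-4.9, -0.8, -2.4]
grip_width: 0.1
```

Call:
step_arm:
  increments:
    - [[0.7,0,0,0,0,0,1],[1.4,0,0,0,0,0,1],[2,0,0,0,0,0,1],[2,0,0,0,0,0,1]]

```text
time: 17.6
ee_pos: [484.5, -23.2, 60.7]
tool_rot: [-0.704, -0.061, 0.066, 0.704]
wrist_force: [-5.1, -1.7, -2.0]
grip_width: -0.2
```

Call:
step_arm:
  increments:
    - [[0.7,0.4,0,0,0,0,1],[1.4,0.4,0,0,0,0,1],[2,0.4,0,0,0,0,1],[2,0.4,0,0,0,0,1]]

```text
time: 17.93
ee_pos: [486.6, -22.8, 60.3]
tool_rot: [-0.704, -0.061, 0.066, 0.704]
wrist_force: [-4.7, 0.1, -2.7]
grip_width: -0.4
```

Call:
step_arm:
  increments:
    - [[0.7,0,0,0,0,0,1],[1.4,0,0,0,0,0,1],[2,0,0,0,0,0,1],[2,0,0,0,0,0,1]]

```text
time: 18.27
ee_pos: [489.0, -22.5, 60.4]
tool_rot: [-0.704, -0.061, 0.066, 0.704]
wrist_force: [-5.6, -1.8, -3.0]
grip_width: -0.1
```

Call:
step_arm:
  increments:
    - [[0.7,0.4,0,0,0,0,1],[1.4,0.4,0,0,0,0,1],[2,0.4,0,0,0,0,1],[2,0.4,0,0,0,0,1]]

```text
time: 18.6
ee_pos: [491.4, -22.1, 60.1]
tool_rot: [-0.704, -0.062, 0.065, 0.704]
wrist_force: [-3.8, -0.9, -2.5]
grip_width: 0.1
```

Call:
step_arm:
  increments:
    - [[0.7,0,0,0,0,0,1],[1.4,0,0,0,0,0,1],[2,0,0,0,0,0,1],[2,0,0,0,0,0,1]]

```text
time: 18.93
ee_pos: [494.0, -21.6, 60.3]
tool_rot: [-0.704, -0.062, 0.065, 0.704]
wrist_force: [-5.5, -0.2, -2.8]
grip_width: -0.3
```

```bash
python3 -c "
from h import *
pu()"
```

```text
t 18.93 x -58.94 lat 2.84 z 60.32 Fx -5.44 Fy 0.77 Fz -2.84
```

Call:
step_arm:
  increments:
    - [[0.7,0.4,0,0,0,0,1],[1.4,0.4,0,0,0,0,1],[2,0.4,0,0,0,0,1],[2,0.4,0,0,0,0,1]]

```text
time: 19.27
ee_pos: [497.6, -21.2, 60.5]
tool_rot: [0.704, 0.063, -0.064, -0.704]
wrist_force: [-5.5, -0.9, -0.4]
grip_width: -0.3
```

Call:
step_arm:
  increments:
    - [[0.7,0,0,0,0,0,1],[1.4,0,0,0,0,0,1],[2,0,0,0,0,0,1],[2,0,0,0,0,0,1]]

```text
time: 19.6
ee_pos: [499.1, -20.9, 60.5]
tool_rot: [-0.704, -0.063, 0.064, 0.704]
wrist_force: [-6.1, -0.9, -1.6]
grip_width: -0.0
```

```bash
python3 -c "
from h import *
pu()"
```

```text
t 19.6 x -53.77 lat 2.70 z 60.55 Fx -6.19 Fy 0.25 Fz -1.62
```

Run:
```python
from h import *
print(state()["wrist_torque"],state()["effort"].round(2))
im=camera("scene")[:,:,::-1].copy();s=cv2.resize(im[160:245,210:280],None,fx=7,fy=7,interpolation=cv2.INTER_CUBIC)
cv2.imwrite("pics/p6.png",s);pu()
```

```text
[-0.18847548  1.10756523 -0.01268213] [ -0.52 -41.17   0.52 -12.18  -0.16  -1.49  -0.  ]
t 19.65 x -53.73 lat 2.70 z 60.56 Fx -4.69 Fy -0.22 Fz -1.29
```

View pics/p6.png

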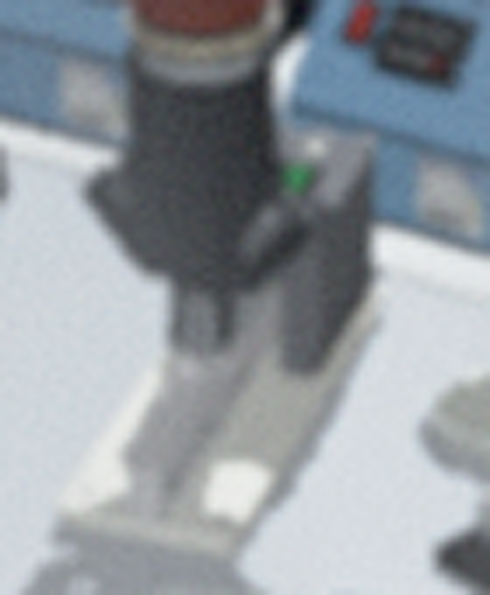

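Call:
step_arm:
  increments:
    - [[0.7,0,0,0,0,0,1],[1.4,0,0,0,0,0,1],[2,0,0,0,0,0,1],[2,0,0,0,0,0,1]]

```text
time: 19.98
ee_pos: [500.0, -20.7, 60.4]
tool_rot: [-0.704, -0.062, 0.065, 0.704]
wrist_force: [-7.2, -0.5, 0.9]
grip_width: -0.0
```

```bash
python3 -c "
from h import *
pu();print(state()['wrist_torque'])"
```

```text
t 19.98 x -52.92 lat 2.68 z 60.45 Fx -7.21 Fy 0.84 Fz 0.91
[-0.22691182  1.42127802  0.05594737]
```

Call:
step_arm:
  increments:
    - [[0.7,0,0,0,0,0,1],[1.4,0,0,0,0,0,1],[2,0,0,0,0,0,1],[2,0,0,0,0,0,1]]

```text
time: 20.32
ee_pos: [500.4, -20.6, 60.3]
tool_rot: [-0.704, -0.061, 0.066, 0.704]
wrist_force: [-8.0, -1.9, 2.3]
grip_width: 0.2
```

```bash
python3 -c "
from h import *
pu();print(state()['wrist_torque'])"
```

```text
t 20.32 x -52.50 lat 2.71 z 60.35 Fx -8.20 Fy -0.42 Fz 2.34
[-0.29371591  1.89277211  0.01091804]
```

Displacement dropped from 2 mm to 0.4 mm per 2 mm commanded. The wrist moment rose from 1.1 to 1.9 N·m, so the stop has probably been met. One small step should confirm it.

Call:
step_arm:
  increments:
    - [[0.5,0,0,0,0,0,1],[1,0,0,0,0,0,1],[1.2,0,0,0,0,0,1],[1.2,0,0,0,0,0,1]]

```text
time: 20.65
ee_pos: [500.6, -20.6, 60.3]
tool_rot: [-0.704, -0.06, 0.066, 0.704]
wrist_force: [-9.2, -1.8, 3.4]
grip_width: 0.3
```

```bash
python3 -c "
from h import *
pu();print(state()['wrist_torque'])"
```

```text
t 20.65 x -52.23 lat 2.73 z 60.30 Fx -9.37 Fy -0.08 Fz 3.41
[-0.35801721  2.08825333  0.04420528]
```

Call:
step_arm:
  increments:
    - [[0,-0.6,0,0,0,0,1],[0,-1.2,0,0,0,0,1],[0,-1.2,0,0,0,0,1],[0,-1.2,0,0,0,0,1]]

```text
time: 20.98
ee_pos: [501.6, -20.4, 61.1]
tool_rot: [-0.704, -0.061, 0.066, 0.704]
wrist_force: [-7.3, -1.1, -1.7]
grip_width: 0.1
```

```bash
python3 -c "
from h import *
pu();print(state()['wrist_torque'])"
```

```text
t 20.98 x -51.25 lat 2.74 z 61.11 Fx -7.41 Fy 0.24 Fz -1.73
[-0.37024991  1.66901796  0.00720209]
```

Call:
step_arm:
  increments:
    - [[0.5,0,0,0,0,0,1],[1,0,0,0,0,0,1],[1.5,-0.2,0,0,0,0,1],[1.5,-0.2,0,0,0,0,1],[1.5,-0.2,0,0,0,0,1]]

```text
time: 21.4
ee_pos: [502.1, -20.3, 61.1]
tool_rot: [-0.704, -0.06, 0.067, 0.704]
wrist_force: [-8.4, -1.4, -2.1]
grip_width: -0.1
```

```bash
python3 -c "
from h import *
pu();print(state()['wrist_torque'])"
```

```text
t 21.4 x -50.74 lat 2.74 z 61.12 Fx -8.54 Fy 0.18 Fz -2.13
[-0.41662788  1.95129104 -0.05138785]
```

Call:
step_arm:
  increments:
    - [[0.5,0,0,0,0,0,1],[1,0,0,0,0,0,1],[1.2,0,0,0,0,0,1],[1.2,0,0,0,0,0,1],[1.2,0,0,0,0,0,1]]

```text
time: 21.82
ee_pos: [502.3, -20.2, 61.0]
tool_rot: [-0.704, -0.059, 0.067, 0.704]
wrist_force: [-9.9, -1.9, -1.1]
grip_width: 0.1
```

```bash
python3 -c "
from h import *
pu();print(state()['wrist_torque'])"
```

```text
t 21.82 x -50.56 lat 2.77 z 61.02 Fx -10.03 Fy -0.09 Fz -1.08
[-0.4249182   2.21492955 -0.00490976]
```

The push has climbed steadily from 5 to 10 N over the last 3 mm, well over the even drag, and the nose is at about 70 mm. The rod is on the stop, so I back off straight.

Call:
step_arm:
  increments:
    - [[-3,0,0,0,0,0,1],[-7,0,0,0,0,0,1],[-13,0,0,0,0,0,1],[-20,0,0,0,0,0,1],[-30,0,0,0,0,0,1]]

```text
time: 22.23
ee_pos: [480.8, -24.5, 62.9]
tool_rot: [0.704, 0.066, -0.061, -0.704]
wrist_force: [0.2, 0.4, 0.1]
grip_width: -0.0
```

Call:
step_arm:
  increments:
    - [[0,-20,0,0,0,0,1],[0,-55,0,0,0,0,1],[0,-95,0,0,0,0,1],[0,-130,0,0,0,0,1],[0,-165,0,0,0,0,1]]

```text
time: 22.65
ee_pos: [479.2, -24.7, 230.0]
tool_rot: [0.704, 0.066, -0.062, -0.704]
wrist_force: [0.6, 0.1, -1.9]
grip_width: 0.0
```

Call:
step_arm:
  increments:
    - [[0,0,38,0,0,0,1],[0,0,76,0,0,0,1],[0,0,114,0,0,0,1],[0,0,152,0,0,0,1],[0,0,190,0,0,0,1]]

```text
time: 23.07
ee_pos: [444.7, 164.5, 228.2]
tool_rot: [-0.704, -0.065, 0.062, 0.705]
wrist_force: [0.4, 0.4, -1.0]
grip_width: 0.1
```

Run:
```python
from h import *
for n in("scene","top"):
    im=camera(n)[:,:,::-1].copy();cv2.imwrite(f"pics/f_{n}_raw.png",im);x,y=((200,140) if n=="scene" else (190,150))
    cv2.imwrite(f"pics/f_{n}.png",cv2.resize(im[y:y+115,x:x+155],None,fx=5,fy=5,interpolation=cv2.INTER_CUBIC))
st()
```

```text
t 23.17 p [443.1 171.1 228. ] F [ 0.07  1.26 -0.01] w 0.0
```

View pics/f_scene.png

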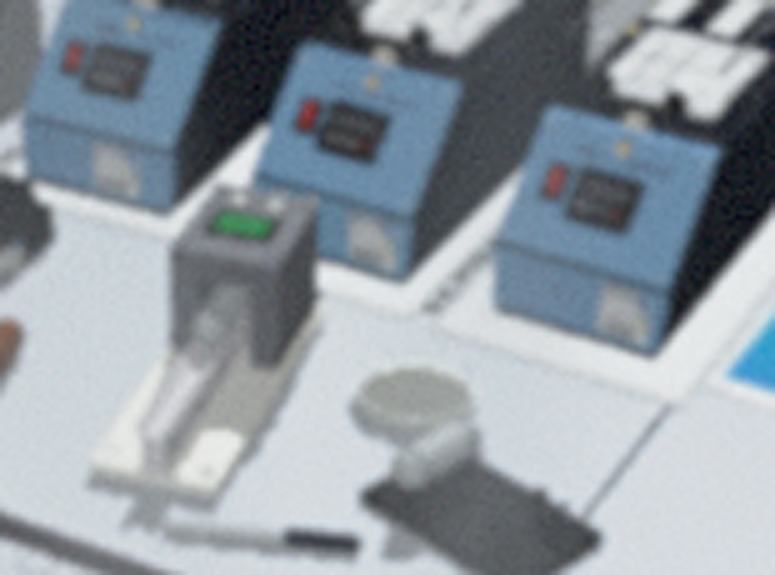

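View pics/f_top.png

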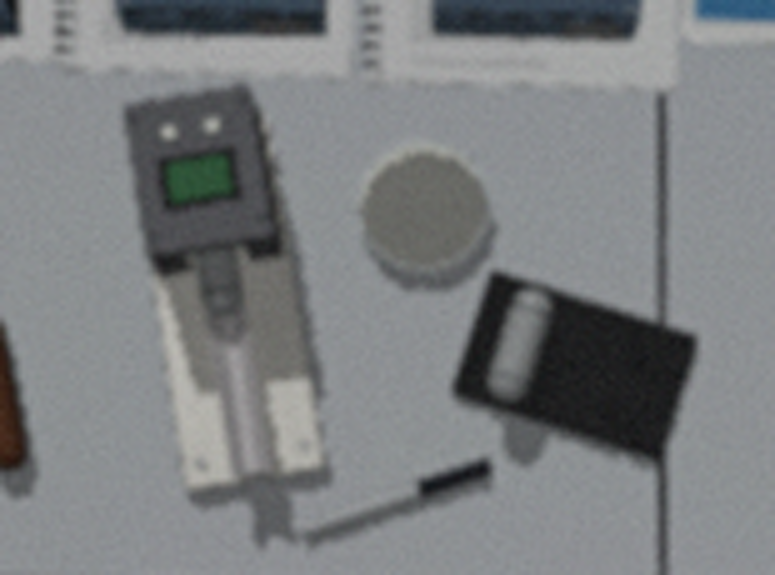

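Run:
```python
from h import *
for n in("scene","top"):
    a=cv2.imread(f"pics/{n}0.png").astype(int);b=cv2.imread(f"pics/f_{n}_raw.png").astype(int)
    x,y=((215,170) if n=="scene" else (215,175))
    d=np.clip(np.abs(gaussian_filter(a,(.7,.7,0))-gaussian_filter(b,(.7,.7,0))).sum(2)*3,0,255).astype(np.uint8)[y:y+70,x:x+60]
    s=np.hstack([cv2.resize(k,None,fx=6,fy=6,interpolation=cv2.INTER_CUBIC) for k in(cv2.cvtColor(d,8),b[y:y+70,x:x+60].astype(np.uint8))])
    for X in(-40,0): q=(proj(n,[rd(X,2.5,62)])[0]-[x,y]+.5)*6;cv2.circle(s,tuple(np.int32(q)),3,(0,0,255),1);cv2.circle(s,tuple(np.int32(q+[360,0])),3,(0,0,255),1)
    cv2.imwrite(f"pics/d_{n}.png",s)
```

```text
(no output)
```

View pics/d_scene.png

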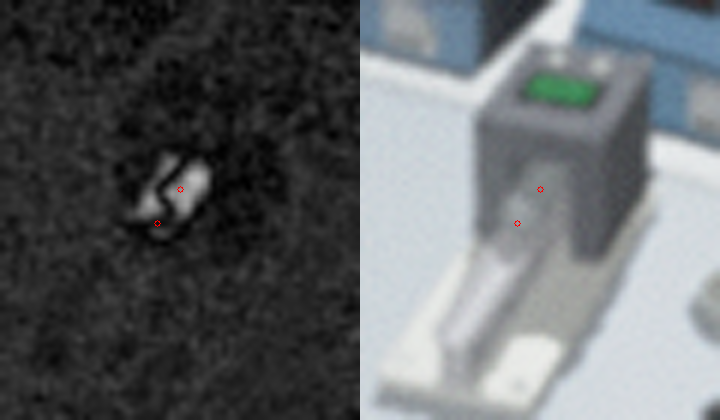

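View pics/d_top.png

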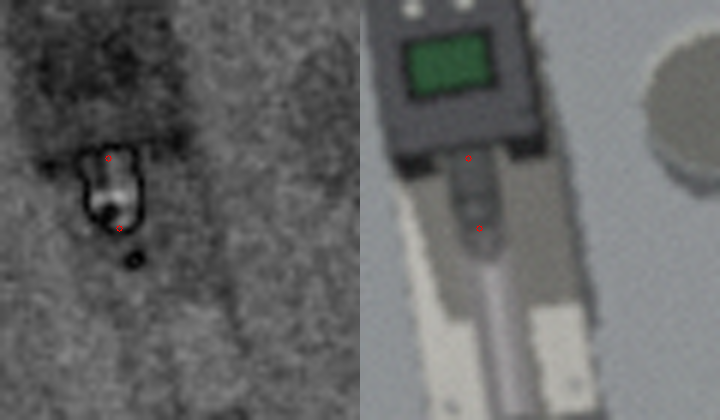

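Differencing against the first picture shows the rod's tail at about 40 mm outside the mouth, in both views, so the nose is about 70 mm in. The rod lies in the groove and the short rod and the marker, dish and timer nearby show no change. I'm handing in.

Run:
```python
from rig import *
print(finish_job()); print(state()["time"])
```

```text
the job is handed in; nothing more can be done
None
the job is handed in; nothing more can be done
```

I took the long rod, which lay in the stand's right-hand lane, and laid it in the V-groove. I released it there to settle and slid it lightly into the mouth. Then I pushed its tail with the fingers shut, past the pad, until the force showed the sprung stop. I backed the arm clear and handed in at about 23 s of the 61 s allowed; no verdict was reported.

**Last checks:**
- **Drag:** it stayed even at about 5 N while the rod slid on past the pad.
- **Stop:** over the last 3 mm or so the push climbed to 10 N, so I put the force on the stop at about 3 to 5 N before I let go, well under its 10 N limit. I could not measure the force on the stop after letting go.
- **Position:** both camera views put the tail about 40 mm outside the hood, so the nose is about 70 mm in, within the stop zone.
- **Surroundings:** in the final pictures the short rod and everything else near the reader had not moved. I did not compare the small bottle, dropper or tube rack separately, but the arm did not touch down near them.

**What disagreed:**
- The two cameras differed by 2 to 3 mm on the groove's sideways position. The sideways force felt while lowering the rod settled it in favour of the scene camera.
- At the pad the push reached about 12 N, above the stated 4 to 9 N peak, because the fingertips were dragging down on the tail. I raised the tool by 3 mm to relieve this before pushing on.

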